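Switch the dropped-out dryer zone back on

ROBOT

A 7-joint arm with a two-finger parallel gripper is mounted at the origin on a cart in front of the work surface, level with it; the furniture and walls round the work are solid. World frame = base frame: x ahead of the robot, y to its left, z up, the work surface at z = 0. Lengths are in m, angles in rad, forces in N, time in s.
With the tool pointing down it reaches from about 0.4 to 0.9 m from the base axis. Payload 5.5 kg.
Tool frame: the origin (TCP) lies on the centre line of the jaws, within the pads' length; the fingertips stand 19 mm ahead of it and the grasp point (between the pads) is the TCP (bot.tips_ahead is the distance from the TCP to the fingertips, in m); x points along the fingers, z is the direction in which the jaws open and shut, and the axes are right-handed (so a half turn about x gives the same grasp; the last joint's range is limited). The gripper opens to 85 mm and grips with 20 to 120 N. Pads are 22 mm wide; open, the fingers measure 114 mm over their backs; the gripper's body (76 mm by 85 mm) begins 54 mm behind the grasp point. The pads swing forward as they close: fully open they stand 13 mm farther back than shut.
Start: joints at [1.442, 0.501, -0.427, 1.55, 0.221, 1.138, -0.21], TCP at [0.248, -0.601, 0.25] pointing down, gripper open.
Joint ranges: [-2.88, 2.88], [-0.31, 2.03], [-1.54, 1.56], [0.2, 2.42], [-1.41, 4.55], [0.19, 2.02], [-2.57, 2.57]. Speed limits (rad/s): [2.57, 2.57, 3.14, 3.14, 3.14, 3.14, 3.14].

INTERFACE

Orientations are given as a unit quaternion [x, y, z, w].
In Python, from cell import bot gives the robot as it stands.
- The arm moves only by the tool jog_arm, never from a script. Its argument "commands" is a list of rows, each a list of 5 numbers: the shift along the tool's x, y, z in m, then the turn about the tool's x in rad, then the gripper's target within -1 to 1 (shut at 1, half-way at 0, fully open at -1). A call has 1 to 5 rows; each row shifts and turns the pose as measured when the row begins, along the tool's axes as they then stand; what a row does not reach is not made up. A row lasts 1/10 s, in which the tool goes at most 50 mm and 8.59 degrees, less where a joint would pass 70% of its speed; a pose out of reach is approached as far as the arm can. A call is refused whole if a number of a shift passes 0.05 or a number of a turn 0.15, either way. A call with a gripper value outside its range is refused whole. The fingers move at their own pace and stop on an object; "force" is the grip in N (left out, the last holds). Time passes only in rows, so rows that do not move let the fingers close. It gives the time, the measured TCP pose, the force and the opening at its end, in the units of the state.
- bot.state(): the state, without advancing time (a new reading comes with each control period).
- bot.grab_frame(name): name is "side" or "top"; returns a dict with "image" (480x640x3 uint8, red, green, blue), "range_z" (480x640 float32, m along the optical axis (not along the pixel's ray), 0 where there is no reading), "mtx" (3x3 intrinsics, pixels), "R" (3x3) and "t" (3): a world point X has camera coordinates R X + t. Camera axes: x right, y down, z forward; pixel columns grow to the right and rows downward; lengths in m; the calibration is good to about 2 mm. A picture is of the moment at which its call begins.
- bot.close_job(): hands the job in, once; it reports no verdict.
The state is a dict: "time": time; "qpos": joint angles; "joint_velocities": joint speeds; "effort": joint torques, N m; "tool_pos": TCP position; "ee_rot": TCP orientation; "ft_force": force on the tool from outside, world axes, zero at the start; "wrist_torque": the same for the moment, N m; "finger_gap": opening from 0.0 (shut) to 1.0 (fully open).
Only numpy, scipy, OpenCV 4.12 (cv2) and the standard library are available. Lean on these libraries where they do the work, as an engineer would, in place of code of your own. Each camera call takes 0.05 s, during which the arm holds its last target.

TASK

One zone of the tray dryer is off: of the six recessed rocker levers in the top of the switch box, one leans to the back while the other five lean to the front. Undo the wing nut (anticlockwise), lift the clear cover off over it and lay it flat on the table, right way up, then take the stylus from its pot, reach down into the slot with it and flip that lever over to the front, keeping fingers off the levers and leaving the other five on. Finish with the stylus standing in its pot again, tip down, the pot upright about where it was, and do not knock the stamp or the small bottle about.

Things in the scene. Friction and masses are not known exactly. Their poses are not given: they have to be found in the camera images.
- switch_box: Switch box of the tray dryer, fixed: white enclosure 150 mm (its x) by 214 mm (its y) by 60 mm high, origin at the centre of its underside, z up. Its front (-x: read-out and knob on the face, row of small clear lenses on the deck) looks roughly towards the robot; cords leave at the back (+x). In its top lies the grey grille with six slots; at the start a clear cover lies over it.
- grille (a point): Centre of the grille, level with the deck, 60 mm above the table. Slots at y = -62.5, -39.5, -16.5, 16.5, 39.5, 62.5 mm of the box, open above, each 17 mm wide (y), 72 mm long (x -36 to +36 mm), 36 mm deep, parted by guard ribs level with the deck, 6 mm thick, the middle one 16 mm. At x = 0 in each slot sits one rocker lever. Black cleats 6 mm high edge the cover's place.
- wing_nut (a joint): Angle of the steel wing nut in the middle of the grille, seen from above clockwise from the box's x axis to its wings: 0 is a stop, where the wings lie along the box's x and pass through the cover's slot (free within 0.2 rad); starts at 1.7 to 2.2, across the slot, and holds the cover down. Turn it anticlockwise to undo. Stiff (0.05 N m), stays where it is left.
- wing_mid (a point): Middle of the wing nut on its upright axis, 77 mm above the table, half-way up its two flat wings: together 36 mm long, 8 mm thick, 20 mm high (67 to 87 mm above the table). The nut does not rise or come off.
- cover: Clear flat plate 92 mm (its x) by 172 mm (its y) by 4 mm, loose, 0.12 kg, origin at the centre of its underside. In the middle it has a slot 46 mm (x) by 18 mm (y) through which the wing nut stands. At the start it lies on the deck (underside 60 mm above the table), between the cleats with 2 mm play, axes as those of the box.
- cover_grip (a point): Centre of the cover's grey grip bar: 70 mm long (cover's x), 10 mm thick (y), 22 mm high, upright on the plate's right end at y = -74 mm of the cover; this point is 15 mm above the plate's underside.
- rocker_off: Rocker module whose lever is off (leans to the back). Origin in the middle of its slot, on the slot's floor (24 mm above the table), axes as those of the switch box. Which of the six slots it is in differs from start to start.
- lever_off (a joint): Angle of the lever of rocker_off about the box's y: +0.38 off, upper end leaning back (+x of the box); 0 upright; -0.38 on, leaning to the front. An over-centre spring holds it at either end: it takes about 4 N sideways at the paddle's end to start it, less towards upright; past upright it snaps over by itself; let go before that, it snaps back.
- lever_off_tip (a point): Middle of the upper end of that lever: a white paddle 12 mm wide (y) and 5.5 mm thick, ending 24 mm above its pivot, which is 10 mm above the module's origin; so it stays below the rib tops. At either end of its throw this point is 9 mm behind or in front of the pivot, 4 mm below the rib tops. The lever's foot is a shallow rocker 33 mm long.
- stylus_grip (a point): Centre of the stylus's grip. Straight stick, 150 mm, 40 g: wooden grip 12 mm square, 62 mm long, on top of a round black shaft of 9 mm with a blunt tip; z runs from tip to grip; this point is 119 mm from the tip. It stands in the pot leaning about 0.3 rad towards -x of the pot, shaft in that corner of the mouth, tip in the opposite corner of the floor.
- stylus_tip (a point): Tip of the stylus, on its axis; axes as those of stylus_grip. Two opposite flats of the grip face +-y of the stick, which is level at the start and lies along the pot's y.
- pot: Steel pot for the stylus, loose, 0.45 kg: square, 34 mm over the walls, 75 mm high, inside 27 mm square and 70 mm deep. Origin at the centre of its underside; z up; its x and y axes point to the corners of the square (the walls stand at 45 degrees to them).
- lot_stamp: Wooden hand stamp standing on the table, 37 x 48 x 74 mm, origin under its centre; a bystander.
- vial: Small capped bottle standing on the table, 31 mm diameter, 62 mm high, origin under its centre; a bystander.
- lever_a (a joint): Angle of the lever of rocker_a, as for lever_off; starts on (-0.38).
- rocker_a: One of the five like modules whose lever is on; origin as for rocker_off.
- lever_b (a joint): Angle of the lever of rocker_b, as for lever_off; starts on (-0.38).
- rocker_b: One of the five like modules whose lever is on; origin as for rocker_off.
- lever_c (a joint): Angle of the lever of rocker_c, as for lever_off; starts on (-0.38).
- rocker_c: One of the five like modules whose lever is on; origin as for rocker_off.
- lever_d (a joint): Angle of the lever of rocker_d, as for lever_off; starts on (-0.38).
- rocker_d: One of the five like modules whose lever is on; origin as for rocker_off.
- lever_e (a joint): Angle of the lever of rocker_e, as for lever_off; starts on (-0.38).
- rocker_e: One of the five like modules whose lever is on; origin as for rocker_off.
There are look-alikes about, which are no part of the job. What is shaped like the pot but blue or orange is not meant.

How it is judged:
On the way:
1. the odd lever is flipped to the front with the stylus (value of joint lever_off below -0.3 rad and distance between stylus_tip and lever_off_tip below 0.06 m), for 0.04 s.
At the end, for the whole second after the job is handed in: All six levers lean to the front (below -0.3 rad); the stylus stands in its pot tip down (tip within 22 mm of the axis, under 20 mm above the underside); the pot is upright (0.1 rad), within 80 mm of where it stood; the cover lies flat on the table, right way up (underside below 12 mm, 0.1 rad) (value of joint each of lever_off, lever_a, lever_b, lever_c, lever_d, lever_e below -0.3 rad and horizontal distance between stylus_tip and pot below 0.022 m and z of stylus_tip in the frame of pot below 0.02 m and angle between each of pot, cover's own z axis and vertical below 0.1 rad and distance of pot from where it was at the start of the episode below 0.08 m and height (world z) of cover below 0.012 m); the robot touches nothing.
It fails at once if the fingers touch a lever (contact force between the fingers and rocker_off above 0.5 N or contact force between the fingers and rocker_a above 0.5 N or contact force between the fingers and rocker_b above 0.5 N or contact force between the fingers and rocker_c above 0.5 N or contact force between the fingers and rocker_d above 0.5 N or contact force between the fingers and rocker_e above 0.5 N).
It fails at once if one of the five levers that were on is switched off (value of joint any of lever_a, lever_b, lever_c, lever_d, lever_e above 0.1 rad).
It fails at once if the stamp or the small bottle is knocked over or shoved away (distance of any of lot_stamp, vial from where it was at the start of the episode above 0.03 m or angle between any of lot_stamp, vial's own z axis and vertical above 0.5 rad).
It also fails if it takes over 72 s, if anything falls off the work surface, if the arm or the gripper's body presses on something with over 40 N, if the wrist force passes 120 N, or if a joint passes its speed limit or range.

## Working session

There is one attempt and no reset: what is moved stays moved. The work goes in short steps, Python scripts to look and compute and a tool call to move; the robot and the scene stay as the last step left them, time stands still between calls to the robot, and variables do not carry over. Pictures are saved under pics/ and viewed, and the job is handed in when it is done.

Besides the shell and the picture viewer there is one more tool, called after ">>>" as name(argument=value, ...) on one line, values as JSON. jog_arm: Moves the arm, as the interface text tells. Its arguments: {"type":"object","properties":{"commands":{"type":"array"},"force":{"type":"number"}},"required":["commands"]}

```bash
mkdir -p pics; ls
python3 - <<'E'
from cell import bot
import cv2,numpy as np
s=bot.state()
print({k:np.round(v,3) for k,v in s.items()}, bot.tips_ahead)
for n in ("side","top"):
    f=bot.grab_frame(n)
    np.savez(f"pics/{n}0.npz",**f)
    cv2.imwrite(f"pics/{n}0.png",f["image"][:,:,::-1])
    print(n,f["mtx"].round(1).tolist(),f["R"].round(3).tolist(),f["t"].round(3).tolist(), (-f["R"].T@f["t"]).round(3))
E
```

```text
pics
{'time': np.float64(0.0), 'qpos': array([ 1.442,  0.502, -0.427,  1.551,  0.221,  1.138, -0.21 ]), 'joint_velocities': array([-0.001, -0.002, -0.   , -0.   ,  0.001,  0.   ,  0.001]), 'effort': array([-0.0000e+00, -5.6952e+01, -5.8160e+00, -2.8095e+01,  1.1000e-02,
        1.2000e-02, -0.0000e+00]), 'tool_pos': array([ 0.248, -0.6  ,  0.249]), 'ee_rot': array([ 0.394,  0.588, -0.393,  0.587]), 'ft_force': array([-0.054, -0.573,  0.376]), 'wrist_torque': array([ 0.001, -0.06 ,  0.01 ]), 'finger_gap': np.float64(1.003)} 0.019
side [[612.2, 0.0, 322.5], [0.0, 612.2, 226.0], [0.0, 0.0, 1.0]] [[-0.963, -0.268, -0.004], [-0.178, 0.649, -0.74], [0.201, -0.712, -0.673]] [0.496, 0.189, 1.123] [0.286 0.81  0.898]
top [[465.9, 0.0, 317.4], [0.0, 465.9, 231.4], [0.0, 0.0, 1.0]] [[0.119, -0.993, -0.001], [-0.971, -0.116, -0.211], [0.21, 0.026, -0.977]] [-0.087, 0.528, 0.903] [ 0.334 -0.049  0.994]
```

View pics/top0.png

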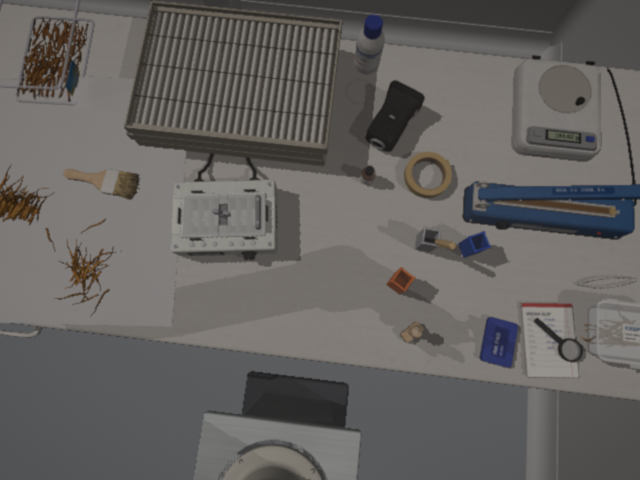

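View pics/side0.png

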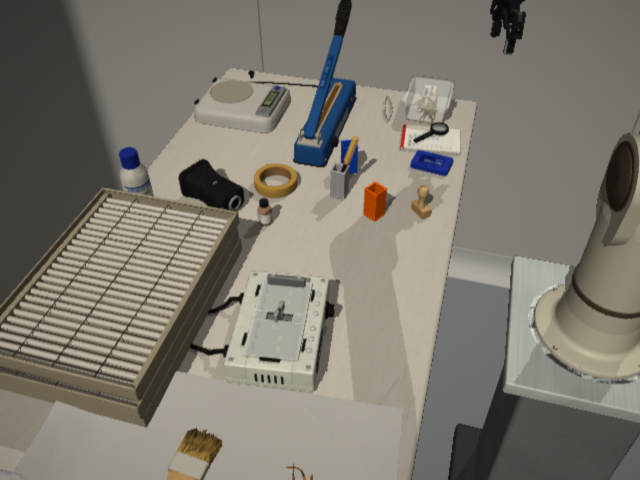

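The top view shows the switch box at about (223,215), the steel pot at (427,238) with the stylus leaning right towards the blue pot at (474,244), the vial at (368,174), the stamp at (412,330) and the orange pot at (401,281). I'll zoom in next.

```bash
cat > h.py <<'E'
import numpy as np,cv2
from cell import bot
def load(n): return dict(np.load(f"pics/{n}.npz"))
def grab(n,tag):
    f=bot.grab_frame(n); np.savez(f"pics/{n}{tag}.npz",**f); return f
def ray(f,u,v,z):
    d=f["R"].T@np.linalg.inv(f["mtx"])@np.array([u,v,1.]); c=-f["R"].T@f["t"]
    return c+d*(z-c[2])/d[2]
def proj(f,X):
    p=f["mtx"]@(f["R"]@np.asarray(X,float)+f["t"]); return p[:2]/p[2]
def pt(f,u,v):
    z=f["range_z"][int(v),int(u)]
    return f["R"].T@(np.linalg.inv(f["mtx"])@np.array([u,v,1.])*z-f["t"])
def cloud(f):
    h,w=f["range_z"].shape; v,u=np.mgrid[:h,:w]
    P=np.stack([u,v,np.ones_like(u)],-1)@np.linalg.inv(f["mtx"]).T*f["range_z"][...,None]
    return (P-f["t"])@f["R"]
def crop(f,x0,y0,x1,y1,k,name):
    im=cv2.resize(f["image"][y0:y1,x0:x1],None,fx=k,fy=k,interpolation=cv2.INTER_CUBIC)
    im=cv2.convertScaleAbs(im,alpha=1.5,beta=10)
    cv2.imwrite(f"pics/{name}.png",im[:,:,::-1])
E
python3 - <<'E'
from h import *
t=load("top0");s=load("side0")
crop(t,160,170,290,265,6,"c1"); crop(t,350,150,510,270,5,"c2")
crop(s,220,260,345,395,4.4,"c3"); crop(s,240,120,440,230,4,"c4")
E
```

```text
(no output)
```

View pics/c1.png

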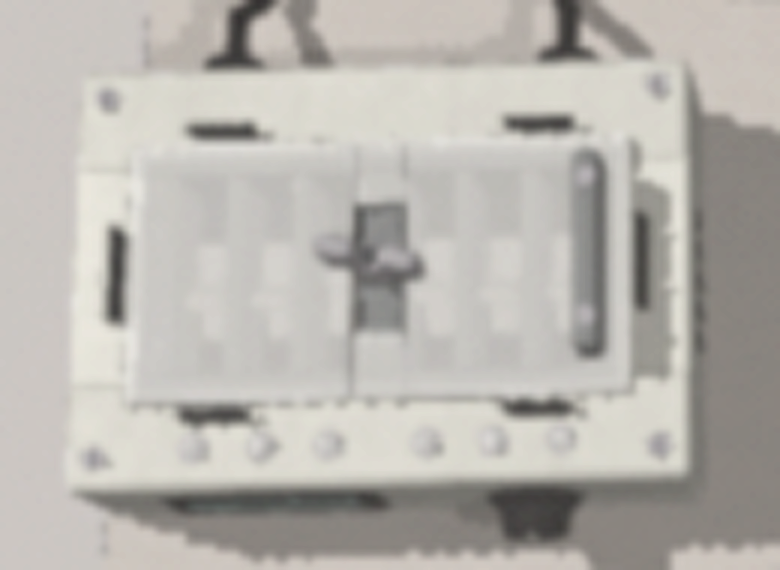

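View pics/c2.png

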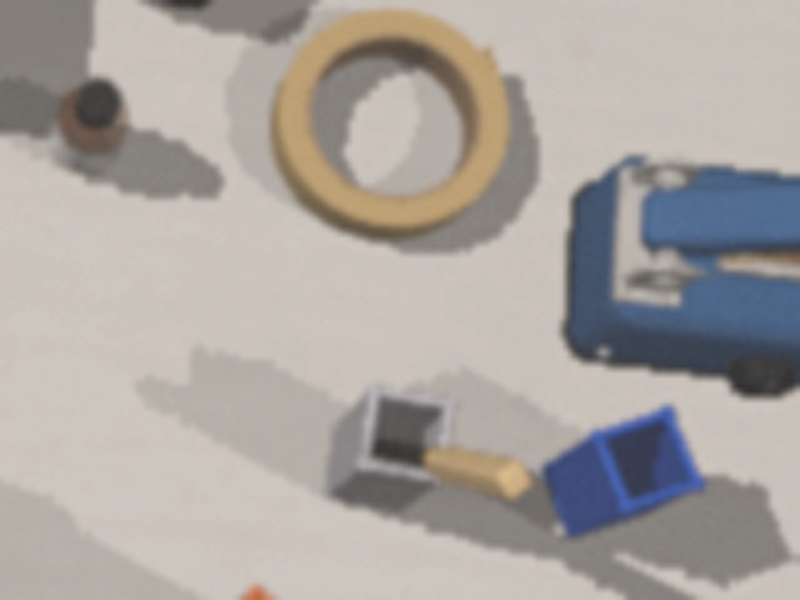

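View pics/c3.png

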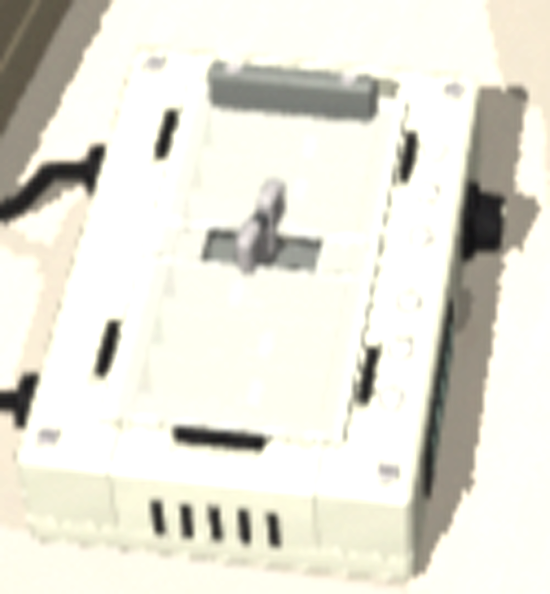

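View pics/c4.png

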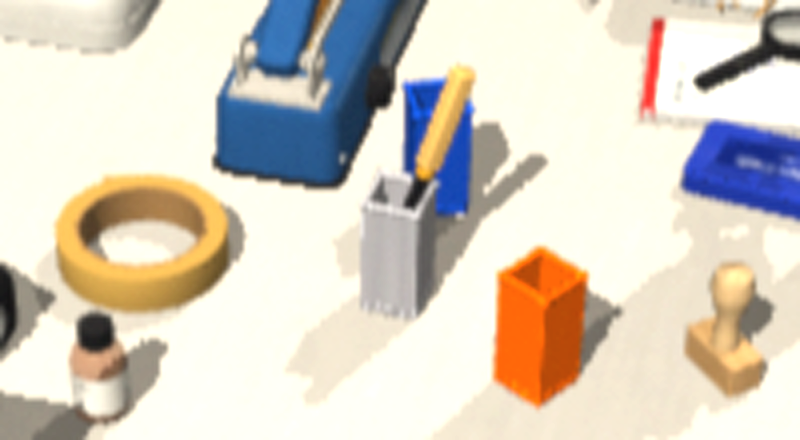

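Run:
```python
from h import *
t=load("top0");s=load("side0")
def C(x,y,k=6,ox=160,oy=170): return ((x-k/2+.5)/k+ox,(y-k/2+.5)/k+oy)
# deck corners TL,TR,BR,BL (BL,BR front)
cs=[(85,78),(686,65),(690,470),(70,488)]
P=[ray(t,*C(*c),.06) for c in cs]
for p in P: print(p.round(4))
print('center',np.mean(P,0).round(4),[np.linalg.norm(P[i]-P[(i+1)%4]).round(4) for i in range(4)])
sc=[(108,100),(659,85),(659,445),(95,458)]
Q=[ray(t,*C(*c),.06) for c in sc]; print('screw c',np.mean(Q,0).round(4))
for a,b in ((0,1),(3,2)): 
  d=P[a]-P[b];e=Q[a]-Q[b];print('ydir angle',np.degrees(np.arctan2(-d[0],d[1])).round(2),np.degrees(np.arctan2(-e[0],e[1])).round(2))
for a,b in ((0,3),(1,2)): 
  d=P[a]-P[b];e=Q[a]-Q[b];print('xdir angle',np.degrees(np.arctan2(d[1],d[0])).round(2),np.degrees(np.arctan2(e[1],e[0])).round(2))
# side corners/screws crop 4.4
D=lambda x,y:C(x,y,4.4,220,260)
R=[ray(s,*D(*c),.06) for c in [(48,436),(155,63),(453,90),(389,471)]]; print('side screws',np.mean(R,0).round(4)); 
for r in R: print(r.round(4))
print('Q');
for q in Q: print(q.round(4))
# cleats z .063
for c in [(222,131),(540,124),(115,276),(642,261),(213,414),(538,407)]: print('cleat',ray(t,*C(*c),.066).round(4))
for c in [(320,245),(420,266),(338,250),(402,266)]: print('wing',ray(t,*C(*c),.087).round(4))
for c in [(588,155),(588,350)]: print('grip',ray(t,*C(*c),.086).round(4))
```

```text
[0.6021 0.2877 0.06  ]
[0.6317 0.0796 0.06  ]
[0.4892 0.0583 0.06  ]
[0.4582 0.2661 0.06  ]
center [0.5453 0.1729 0.06  ] [np.float64(0.2103), np.float64(0.144), np.float64(0.2101), np.float64(0.1455)]
screw c [0.5461 0.1739 0.06  ]
ydir angle 8.08 8.42
ydir angle 8.49 8.14
xdir angle 8.54 8.45
xdir angle 8.48 8.06
side screws [0.5448 0.1717 0.06  ]
[0.5944 0.2761 0.06  ]
[0.6219 0.0861 0.06  ]
[0.4955 0.0675 0.06  ]
[0.4672 0.2571 0.06  ]
Q
[0.5951 0.2783 0.06  ]
[0.6233 0.0879 0.06  ]
[0.4965 0.07   0.06  ]
[0.4694 0.2596 0.06  ]
cleat [0.5871 0.2349 0.066 ]
cleat [0.6026 0.126  0.066 ]
cleat [0.5317 0.2624 0.066 ]
cleat [0.5583 0.084  0.066 ]
cleat [0.4882 0.2207 0.066 ]
cleat [0.5036 0.1117 0.066 ]
wing [0.5459 0.189  0.087 ]
wing [0.5427 0.1545 0.087 ]
wing [0.5449 0.1827 0.087 ]
wing [0.542  0.1605 0.087 ]
grip [0.5879 0.1045 0.086 ]
grip [0.521  0.0946 0.086 ]
```

Run:
```python
from h import *
from scipy.spatial.transform import Rotation as Ro
t=load("top0");s=load("side0")
def C(x,y,k,ox,oy): return ((x-k/2+.5)/k+ox,(y-k/2+.5)/k+oy)
A=lambda x,y:C(x,y,5,350,150)
B=lambda x,y:C(x,y,4,240,120)
P=np.array([ray(t,*A(*c),.075) for c in [(374,390),(453,401),(441,463),(363,461)]])
print(P.round(4),'pot c',P.mean(0).round(4))
S=np.array([ray(s,*B(*c),.075) for c in [(363,208),(385,170),(437,185),(420,214)]]); print(S.round(4),S.mean(0).round(4))
# stylus line: triangulate top end, and a point where grip meets shaft
def tri(a,b):
    A_=[];c=[]
    for f,uv in((t,a),(s,b)):
        d=f["R"].T@np.linalg.inv(f["mtx"])@np.array([*uv,1.]);d/=np.linalg.norm(d);o=-f["R"].T@f["t"]
        M=np.eye(3)-np.outer(d,d);A_.append(M);c.append(M@o)
    X=np.linalg.solve(sum(A_),sum(c)); return X
top=tri(A(514,477),B(463,75)); mid=tri(A(428,458),B(424,178))
print('stylus top',top.round(4),'grip bottom',mid.round(4),np.linalg.norm(top-mid))
d=(top-mid)/np.linalg.norm(top-mid);print(d.round(3),'lean',np.arccos(d[2]),'az',np.degrees(np.arctan2(d[1],d[0])))
c=cloud(t)
for n,(u,v) in dict(vialtop=(370,170),stamp=(417,327),stamphandle=(413,330),orange=(401,281),tape=(430,155)).items(): print(n,pt(t,u,v).round(3))
R=Ro.from_quat(bot.state()["ee_rot"]).as_matrix(); print(R.round(3))
# tall stuff height map near box
for (u,v) in [(230,100),(230,150),(200,60),(475,239),(380,110),(330,270),(330,330),(330,240)]: print((u,v),pt(t,u,v).round(3))
```

```text
[[ 0.5638 -0.2383  0.075 ]
 [ 0.5631 -0.2703  0.075 ]
 [ 0.537  -0.2671  0.075 ]
 [ 0.5341 -0.236   0.075 ]] pot c [ 0.5495 -0.2529  0.075 ]
[[ 0.5622 -0.2367  0.075 ]
 [ 0.5593 -0.2741  0.075 ]
 [ 0.5277 -0.2681  0.075 ]
 [ 0.5304 -0.2398  0.075 ]] [ 0.5449 -0.2547  0.075 ]
stylus top [ 0.5185 -0.2779  0.1442] grip bottom [ 0.5347 -0.2595  0.0851] 0.06393602250507203
[-0.254 -0.289  0.923] lean 0.39432658965312184 az -131.29503967898881
vialtop [ 0.677 -0.118  0.063]
stamp [ 0.366 -0.24   0.066]
stamphandle [ 0.359 -0.232  0.071]
orange [ 0.459 -0.211  0.006]
tape [ 0.741 -0.249  0.027]
[[-0.001  0.924  0.382]
 [ 0.002  0.382 -0.924]
 [-1.     0.    -0.002]]
(230, 100) [0.792 0.195 0.081]
(230, 150) [0.697 0.188 0.036]
(200, 60) [0.872 0.271 0.092]
(475, 239) [ 0.563 -0.355  0.029]
(380, 110) [ 0.823 -0.128  0.05 ]
(330, 270) [ 0.466 -0.059 -0.   ]
(330, 330) [ 0.341 -0.074 -0.001]
(330, 240) [ 0.531 -0.052 -0.   ]
```

```bash
cat >> h.py <<'E'
from scipy.spatial.transform import Rotation as Ro
BC=np.array([.5455,.1728]); BY=np.radians(8.3)
def box(x,y,z=0):
    c,s=np.cos(BY),np.sin(BY); return np.array([BC[0]+c*x-s*y,BC[1]+s*x+c*y,z])
def go(p,yaw=None,step=.05,turn=.14):
    """print shifts/turns still needed in tool axes"""
    s=bot.state();R=Ro.from_quat(s["ee_rot"]).as_matrix();y0=np.arctan2(R[1,2],R[0,2])
    p=np.array(p,float);d=p-s["tool_pos"]
    dy=0 if yaw is None else (np.radians(yaw)-y0+np.pi)%(2*np.pi)-np.pi
    print('t',round(float(s["time"]),2),'pos',s["tool_pos"].round(4),'yaw',np.degrees(y0).round(2),'xdown',(-R[2,0]).round(5),'gap',round(float(s["finger_gap"]),3),'F',s["ft_force"].round(1),'q',s["qpos"].round(2))
    print('delta world',d.round(4),'total tool',(R.T@d).round(4),'turn',(-dy).round(3))
    n=int(max(np.ceil(np.abs(R.T@d).max()/step),np.ceil(abs(dy)/turn),1))
    for i in range(n):
        sh=R.T@(d/n); print('  ',[*(sh.round(4)+0).tolist(),round(-dy/n,3)])
        R=R@Ro.from_rotvec([-dy/n,0,0]).as_matrix()
E
python3 - <<'E'
from h import *
go([.5445,.172,.22],-5.3)
E
```

```text
t 0.1 pos [ 0.2479 -0.6002  0.2493] yaw -67.55 xdown 1.0 gap 1.005 F [ 1.2 -0.5 -0.6] q [ 1.44  0.5  -0.43  1.55  0.22  1.14 -0.21]
delta world [ 0.2966  0.7722 -0.0293] total tool [ 0.0304  0.569  -0.6004] turn -1.086
   [0.0023, 0.0438, -0.0462, np.float64(-0.084)]
   [0.0023, 0.0475, -0.0424, np.float64(-0.084)]
   [0.0023, 0.0508, -0.0383, np.float64(-0.084)]
   [0.0023, 0.0539, -0.0339, np.float64(-0.084)]
   [0.0023, 0.0565, -0.0293, np.float64(-0.084)]
   [0.0023, 0.0587, -0.0244, np.float64(-0.084)]
   [0.0023, 0.0606, -0.0195, np.float64(-0.084)]
   [0.0023, 0.062, -0.0143, np.float64(-0.084)]
   [0.0023, 0.063, -0.0091, np.float64(-0.084)]
   [0.0023, 0.0635, -0.0038, np.float64(-0.084)]
   [0.0023, 0.0636, 0.0015, np.float64(-0.084)]
   [0.0023, 0.0633, 0.0068, np.float64(-0.084)]
   [0.0023, 0.0625, 0.0121, np.float64(-0.084)]
```

>>> jog_arm(commands=[[0.001,0.034,-0.036,-0.06,-1],[0.001,0.036,-0.034,-0.06,-1],[0.001,0.038,-0.032,-0.06,-1],[0.001,0.04,-0.03,-0.06,-1],[0.001,0.042,-0.027,-0.06,-1]])

```text
time: 0.6
tool_pos: [0.3311, -0.3703, 0.2405]
ee_rot: [0.302, 0.641, -0.302, 0.638]
ft_force: [-0.3, -0.3, 0.2]
finger_gap: 0.999
```

```bash
sed -i 's#np.abs(R.T@d).max()#np.linalg.norm(d)#; s#round(-dy/n,3)#float(round(-dy/n,3))#' h.py
python3 - <<'E'
from h import *
go([.5445,.172,.22],-5.3)
E
```

```text
t 0.6 pos [ 0.3311 -0.3703  0.2405] yaw -50.61 xdown 0.99999 gap 0.999 F [-0.3 -0.3  0.2] q [ 1.31  0.26 -0.6   1.93  0.17  1.01 -0.25]
delta world [ 0.2134  0.5423 -0.0205] total tool [ 0.021   0.5091 -0.2836] turn -0.791
   [0.0018, 0.0424, -0.0236, -0.066]
   [0.0018, 0.0439, -0.0208, -0.066]
   [0.0018, 0.0452, -0.0179, -0.066]
   [0.0018, 0.0462, -0.0148, -0.066]
   [0.0018, 0.0471, -0.0118, -0.066]
   [0.0018, 0.0478, -0.0086, -0.066]
   [0.0018, 0.0483, -0.0055, -0.066]
   [0.0018, 0.0485, -0.0023, -0.066]
   [0.0018, 0.0486, 0.0009, -0.066]
   [0.0018, 0.0484, 0.0041, -0.066]
   [0.0018, 0.048, 0.0073, -0.066]
   [0.0018, 0.0474, 0.0104, -0.066]
```

>>> jog_arm(commands=[[0.002,0.042,-0.024,-0.066,-1],[0.002,0.044,-0.021,-0.066,-1],[0.002,0.045,-0.018,-0.066,-1],[0.002,0.046,-0.015,-0.066,-1],[0.002,0.047,-0.012,-0.066,-1]])

```text
time: 1.1
tool_pos: [0.4172, -0.1362, 0.23]
ee_rot: [0.189, 0.683, -0.189, 0.68]
ft_force: [1.4, -0.6, 0.7]
finger_gap: 1.001
```

>>> jog_arm(commands=[[0.002,0.048,-0.009,-0.066,-0.5],[0.002,0.048,-0.006,-0.066,-0.5],[0.002,0.048,-0.002,-0.066,-0.5],[0.002,0.048,0.001,-0.066,-0.5],[0.002,0.048,0.004,-0.066,-0.5]])

```text
time: 1.6
tool_pos: [0.5016, 0.0976, 0.2189]
ee_rot: [0.069, 0.705, -0.072, 0.702]
ft_force: [1.1, -0.9, 0.6]
finger_gap: 0.749
```

Run:
```python
from h import *
go([.5445,.172,.15],-5.3)
```

```text
t 1.6 pos [0.5016 0.0976 0.2189] yaw -11.48 xdown 0.99999 gap 0.749 F [ 1.1 -0.9  0.6] q [ 0.52  0.4  -0.93  1.91  0.38  1.02 -0.78]
delta world [ 0.0429  0.0744 -0.0689] total tool [0.0685 0.0817 0.0274] turn -0.108
   [0.0228, 0.0272, 0.0091, -0.036]
   [0.0228, 0.0269, 0.0101, -0.036]
   [0.0228, 0.0265, 0.0111, -0.036]
```

>>> jog_arm(commands=[[0.02,0.027,0.009,-0.036,-0.5],[0.02,0.027,0.01,-0.036,-0.5],[0.02,0.027,0.01,-0.036,-0.5],[0,0,0,0,-0.5]])

```text
time: 2.0
tool_pos: [0.5444, 0.1852, 0.1559]
ee_rot: [0.028, 0.708, -0.026, 0.705]
ft_force: [-0.7, -0.1, 0.8]
finger_gap: 0.75
```

Run:
```python
from h import *
go([.5445,.172,.092],-5.3)
f=grab("top","1"); crop(f,160,170,290,265,6,"d1")
f=grab("side","1"); crop(f,180,180,345,395,2.7,"d2")
```

```text
t 2.0 pos [0.5444 0.1852 0.1559] yaw -4.37 xdown 0.99999 gap 0.75 F [-0.7 -0.1  0.8] q [ 0.27  0.6  -0.86  1.81  0.54  0.98 -0.89]
delta world [ 0.0001 -0.0132 -0.0639] total tool [ 0.0638 -0.0132  0.0013] turn 0.016
   [0.0319, -0.0066, 0.0006, 0.008]
   [0.0319, -0.0066, 0.0007, 0.008]
```

View pics/d2.png

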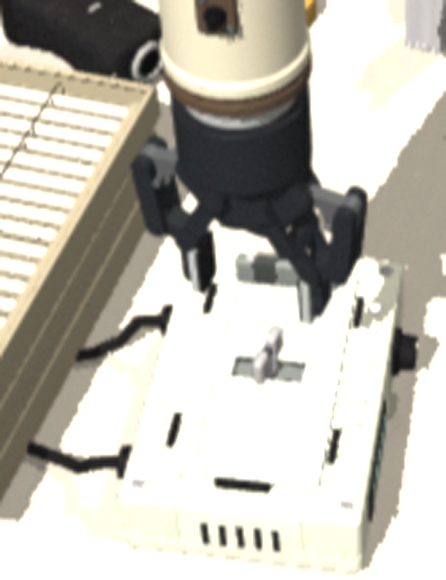

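>>> jog_arm(commands=[[0,-0.013,0.001,-0.14,-0.5]])

```text
time: 2.2
tool_pos: [0.5444, 0.1698, 0.1585]
ee_rot: [-0.022, 0.707, 0.022, 0.706]
ft_force: [0.1, -0.4, -0.4]
finger_gap: 0.75
```

Run:
```python
from h import *
go([.5445,.172,.11],-5.3)
```

```text
t 2.2 pos [0.5444 0.1698 0.1585] yaw 3.62 xdown 1.0 gap 0.75 F [ 0.1 -0.4 -0.4] q [ 0.32  0.61 -0.9   1.82  0.56  0.99 -0.75]
delta world [ 0.0001  0.0022 -0.0485] total tool [0.0485 0.0022 0.0003] turn 0.156
   [0.0242, 0.0011, 0.0002, 0.078]
   [0.0242, 0.0011, 0.0001, 0.078]
```

>>> jog_arm(commands=[[0.024,0.001,0,0.08,-0.5],[0.024,0.001,0,0.08,-0.5],[0.01,0,0,0,-0.4]])

```text
time: 2.5
tool_pos: [0.5472, 0.1639, 0.1029]
ee_rot: [0.036, 0.704, -0.039, 0.708]
ft_force: [-0.0, -0.6, -0.0]
finger_gap: 0.698
```

Run:
```python
from h import *
go([.5445,.172,.092],-5.3)
```

```text
t 2.5 pos [0.5472 0.1639 0.1029] yaw -6.08 xdown 0.99998 gap 0.698 F [-0.  -0.6 -0. ] q [ 0.26  0.66 -0.8   1.86  0.61  0.88 -0.94]
delta world [-0.0027  0.0081 -0.0109] total tool [ 0.0108  0.0078 -0.0036] turn -0.014
   [0.0108, 0.0078, -0.0036, -0.014]
```

>>> jog_arm(commands=[[0.009,0.008,-0.003,-0.012,-0.4],[0,0,0,0,-0.4]])

```text
time: 2.7
tool_pos: [0.545, 0.17, 0.0938]
ee_rot: [0.031, 0.704, -0.035, 0.708]
ft_force: [-0.8, -0.4, 0.3]
finger_gap: 0.693
```

Run:
```python
from h import *
go([.5445,.172,.092],-5.3)
```

```text
t 2.7 pos [0.545  0.17   0.0938] yaw -5.35 xdown 0.99997 gap 0.693 F [-0.8 -0.4  0.3] q [ 0.24  0.67 -0.79  1.86  0.63  0.87 -0.95]
delta world [-0.0005  0.002  -0.0018] total tool [ 0.0018  0.0019 -0.0007] turn -0.001
   [0.0018, 0.0019, -0.0007, -0.001]
```

Aligned on the wing nut, so I'll close.

>>> jog_arm(commands=[[0,0.002,-0.001,0,0.4],[0,0,0,0,1],[0,0,0,0,1],[0,0,0,0,1]], force=40)

```text
time: 3.1
tool_pos: [0.5455, 0.1731, 0.0968]
ee_rot: [0.03, 0.703, -0.034, 0.71]
ft_force: [-0.7, -0.5, -2.3]
finger_gap: 0.074
```

Run:
```python
from h import *
go([.5445,.172,.092],98.3)
f=grab("side","2"); crop(f,180,180,345,395,2.7,"d3")
```

```text
t 3.1 pos [0.5455 0.1731 0.0968] yaw -5.2 xdown 0.99994 gap 0.074 F [-0.7 -0.5 -2.3] q [ 0.24  0.67 -0.79  1.86  0.63  0.87 -0.96]
delta world [-0.001  -0.0011 -0.0048] total tool [ 0.0048 -0.0012 -0.001 ] turn -1.806
   [0.0004, -0.0001, -0.0001, -0.139]
   [0.0004, -0.0001, -0.0001, -0.139]
   [0.0004, -0.0001, -0.0001, -0.139]
   [0.0004, -0.0001, -0.0001, -0.139]
   [0.0004, 0.0, -0.0001, -0.139]
   [0.0004, 0.0, -0.0001, -0.139]
   [0.0004, 0.0, -0.0001, -0.139]
   [0.0004, 0.0, -0.0001, -0.139]
   [0.0004, 0.0, -0.0001, -0.139]
   [0.0004, 0.0, -0.0001, -0.139]
   [0.0004, 0.0001, -0.0001, -0.139]
   [0.0004, 0.0001, -0.0001, -0.139]
   [0.0004, 0.0001, -0.0001, -0.139]
```

View pics/d3.png

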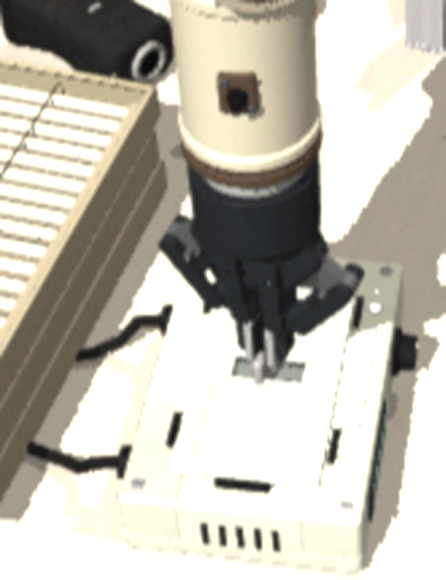

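>>> jog_arm(commands=[[0.002,0,0,-0.13,1],[0.001,0,0,-0.13,1],[0,0,0,-0.13,1],[0,0,0,-0.13,1],[0,0,0,-0.13,1]])

```text
time: 3.65
tool_pos: [0.5452, 0.1731, 0.0968]
ee_rot: [-0.207, 0.675, 0.199, 0.68]
ft_force: [-0.0, 0.8, -0.8]
finger_gap: 0.068
```

Run:
```python
from h import *
go([.5455,.173,.094],98.3)
```

```text
t 3.65 pos [0.5452 0.1731 0.0968] yaw 33.37 xdown 0.99991 gap 0.068 F [-0.   0.8 -0.8] q [ 0.33  0.73 -0.93  1.86  0.75  0.94 -0.38]
delta world [ 0.0003 -0.0001 -0.0028] total tool [ 0.0028 -0.0002  0.0002] turn -1.133
   [0.0003, 0.0, 0.0, -0.126]
   [0.0003, 0.0, 0.0, -0.126]
   [0.0003, 0.0, 0.0, -0.126]
   [0.0003, 0.0, 0.0, -0.126]
   [0.0003, 0.0, 0.0, -0.126]
   [0.0003, 0.0, 0.0, -0.126]
   [0.0003, 0.0, 0.0, -0.126]
   [0.0003, 0.0, 0.0, -0.126]
   [0.0003, 0.0, 0.0, -0.126]
```

>>> jog_arm(commands=[[0.001,0,0,-0.13,1],[0.001,0,0,-0.13,1],[0,0,0,-0.13,1],[0,0,0,-0.13,1],[0,0,0,-0.13,1]])

```text
time: 4.15
tool_pos: [0.5451, 0.1729, 0.0968]
ee_rot: [-0.421, 0.571, 0.411, 0.573]
ft_force: [-0.3, 0.4, -1.2]
finger_gap: 0.078
```

>>> jog_arm(commands=[[0.001,0,0,-0.13,1],[0.001,0,0,-0.13,1],[0,0,0,-0.13,1],[0,0,0,-0.09,1],[0,0,0,0,1]])

```text
time: 4.65
tool_pos: [0.5451, 0.1727, 0.0968]
ee_rot: [0.549, -0.452, -0.54, -0.451]
ft_force: [-0.4, 0.2, 1.2]
finger_gap: 0.071
```

Run:
```python
from h import *
go([.5455,.173,.094],98.3)
f=grab("side","3"); crop(f,180,180,345,395,2.7,"d4")
```

```text
t 4.65 pos [0.5451 0.1727 0.0968] yaw 100.7 xdown 0.99991 gap 0.071 F [-0.4  0.2  1.2] q [ 0.45  0.88 -1.15  1.85  0.94  1.08  0.67]
delta world [ 0.0004  0.0003 -0.0028] total tool [ 0.0028 -0.0004  0.0003] turn 0.042
   [0.0028, -0.0004, 0.0003, 0.042]
```

View pics/d4.png

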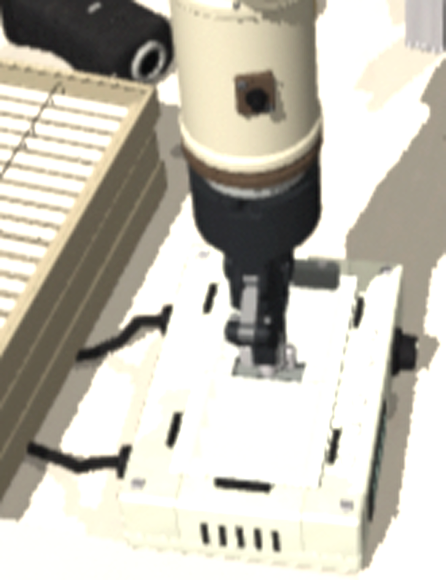

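>>> jog_arm(commands=[[0,0,0,0,0.5],[0,0,0,0.01,0.2],[-0.025,0,0,0.02,0],[-0.02,0,-0.01,0,0],[0,0,-0.02,0,0]])

```text
time: 5.2
tool_pos: [0.5483, 0.1459, 0.1437]
ee_rot: [0.541, -0.461, -0.532, -0.46]
ft_force: [-0.0, -0.5, -0.0]
finger_gap: 0.501
```

```bash
sed -i 's/BC=.*; BY/BC=np.array([.5452,.1727]); BY/' h.py
python3 - <<'E'
from h import *
f=grab("top","4"); crop(f,160,170,290,265,6,"e1")
f=grab("side","4"); crop(f,180,180,345,395,2.7,"e2")
go(box(0,-.074,.125),98.3)
E
```

```text
t 5.3 pos [0.5486 0.141  0.1412] yaw 98.32 xdown 0.99988 gap 0.497 F [-0.3 -0.3 -0.5] q [ 0.54  0.82 -1.21  1.84  0.87  1.13  0.72]
delta world [ 0.0073 -0.0415 -0.0162] total tool [ 0.0168 -0.0011 -0.0419] turn 0.0
   [0.0168, -0.0011, -0.0419, 0.0]
```

View pics/e2.png

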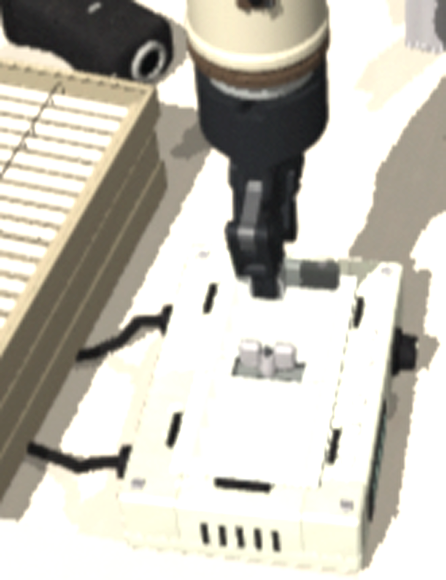

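The wing nut now lies along the slot, with its wings at (248,352) and (287,355) in the crop. Next is the grip bar.

>>> jog_arm(commands=[[0,-0.001,-0.022,0,0],[0.008,0,-0.02,0,0],[0.008,0,0,0,0],[0,0,0,0,0]])

```text
time: 5.7
tool_pos: [0.5549, 0.099, 0.1233]
ee_rot: [0.539, -0.465, -0.53, -0.461]
ft_force: [0.3, -0.5, -0.7]
finger_gap: 0.5
```

Run:
```python
from h import *
go(box(0,-.074,.09),98.3)
```

```text
t 5.7 pos [0.5549 0.099  0.1233] yaw 98.22 xdown 0.99989 gap 0.5 F [ 0.3 -0.5 -0.7] q [ 0.61  0.84 -1.19  1.86  0.9   1.11  0.77]
delta world [ 0.001   0.0005 -0.0333] total tool [ 0.0333 -0.001   0.0008] turn -0.001
   [0.0333, -0.001, 0.0008, -0.001]
```

>>> jog_arm(commands=[[0.017,0,0,0,0],[0.016,-0.001,0.001,0,0],[0,0,0,0,0]])

```text
time: 6.0
tool_pos: [0.5547, 0.1019, 0.0868]
ee_rot: [0.539, -0.464, -0.531, -0.46]
ft_force: [0.2, 0.3, 0.2]
finger_gap: 0.5
```

Run:
```python
from h import *
go(box(0,-.074,.089),98.3)
f=grab("side","5"); crop(f,180,180,345,395,2.7,"e3")
```

```text
t 6.0 pos [0.5547 0.1019 0.0868] yaw 98.34 xdown 0.99992 gap 0.5 F [0.2 0.3 0.2] q [ 0.57  0.88 -1.14  1.87  0.95  1.06  0.74]
delta world [ 0.0012 -0.0025  0.0022] total tool [-0.0022 -0.0008 -0.0026] turn 0.001
   [-0.0022, -0.0008, -0.0026, 0.001]
```

View pics/e3.png

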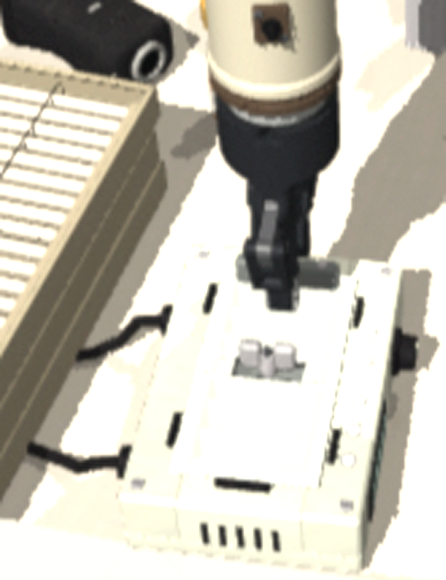

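>>> jog_arm(commands=[[-0.002,-0.001,-0.002,0,0.2],[0,0,0,0,1],[0,0,0,0,1],[0,0,0,0,1]], force=70)

```text
time: 6.45
tool_pos: [0.5566, 0.1021, 0.091]
ee_rot: [0.54, -0.463, -0.531, -0.46]
ft_force: [-0.1, -0.5, -1.0]
finger_gap: 0.094
```

>>> jog_arm(commands=[[-0.01,0,0,0,1],[-0.015,0,0,0,1],[-0.02,0,0,0,1]])

```text
time: 6.75
tool_pos: [0.5548, 0.1018, 0.137]
ee_rot: [0.539, -0.464, -0.532, -0.459]
ft_force: [0.4, 0.0, -1.1]
finger_gap: 0.095
```

Run:
```python
from h import *
go(box(0,-.074,.2),98.3)
f=grab("side","6"); crop(f,180,180,345,395,2.7,"e4")
```

```text
t 6.75 pos [0.5548 0.1018 0.137 ] yaw 98.49 xdown 0.99993 gap 0.095 F [ 0.4  0.  -1.1] q [ 0.61  0.82 -1.21  1.85  0.88  1.13  0.79]
delta world [ 0.0011 -0.0024  0.063 ] total tool [-0.063  -0.0008 -0.0032] turn 0.003
   [-0.0315, -0.0004, -0.0016, 0.002]
   [-0.0315, -0.0004, -0.0016, 0.002]
```

View pics/e4.png

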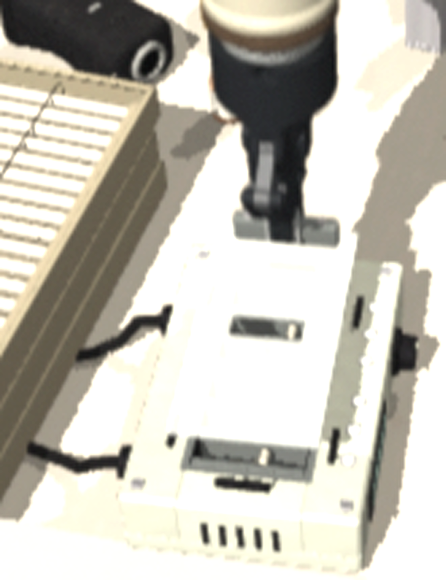

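>>> jog_arm(commands=[[-0.035,0,0,0,1],[0,-0.008,-0.04,0,1],[0,-0.008,-0.045,0,1],[0,-0.01,-0.045,0,1],[0,-0.01,-0.045,0,1]])

```text
time: 7.3
tool_pos: [0.6215, -0.058, 0.1909]
ee_rot: [0.547, -0.454, -0.533, -0.46]
ft_force: [1.0, 0.3, -1.4]
finger_gap: 0.099
```

Run:
```python
from h import *
go([.505,-.135,.07],98.3)
```

```text
t 7.3 pos [ 0.6215 -0.058   0.1909] yaw 99.54 xdown 0.99977 gap 0.099 F [ 1.   0.3 -1.4] q [ 0.85  0.84 -1.25  1.68  0.86  1.25  1.15]
delta world [-0.1165 -0.077  -0.1209] total tool [ 0.119   0.13   -0.0554] turn 0.022
   [0.0298, 0.0325, -0.0139, 0.005]
   [0.0298, 0.0324, -0.014, 0.005]
   [0.0298, 0.0323, -0.0142, 0.005]
   [0.0298, 0.0323, -0.0144, 0.005]
```

>>> jog_arm(commands=[[0.005,0.04,-0.017,0.005,1],[0.01,0.04,-0.017,0.005,1],[0.02,0.034,-0.015,0.005,1],[0.03,0.015,-0.006,0.005,1],[0.03,0,0,0,1]])

```text
time: 7.8
tool_pos: [0.5104, -0.1469, 0.1007]
ee_rot: [0.543, -0.462, -0.517, -0.473]
ft_force: [0.7, -0.3, -0.7]
finger_gap: 0.095
```

Run:
```python
from h import *
go([.505,-.135,.034],98.3)
```

```text
t 7.8 pos [ 0.5104 -0.1469  0.1007] yaw 97.21 xdown 0.9992 gap 0.095 F [ 0.7 -0.3 -0.7] q [ 1.12  0.83 -1.22  1.98  0.97  1.02  1.14]
delta world [-0.0054  0.0119 -0.0667] total tool [0.0663 0.0062 0.0137] turn -0.019
   [0.0332, 0.0031, 0.0068, -0.01]
   [0.0332, 0.003, 0.0069, -0.01]
```

>>> jog_arm(commands=[[0.02,0.003,0.007,-0.01,1],[0.02,0.003,0.007,-0.01,1],[0.01,0,0,0,1],[0,0,0,0,1]])

```text
time: 8.2
tool_pos: [0.5036, -0.1379, 0.0496]
ee_rot: [0.548, -0.459, -0.52, -0.468]
ft_force: [0.1, 0.9, -0.9]
finger_gap: 0.092
```

Run:
```python
from h import *
go([.505,-.135,.034],98.3)
R=Ro.from_quat(bot.state()["ee_rot"]).as_matrix();print(R.round(3))
f=grab("side","7"); crop(f,180,130,445,345,2.5,"e5")
f=grab("top","7"); crop(f,200,130,480,340,2.8,"e6")
```

```text
t 8.2 pos [ 0.5036 -0.1379  0.0496] yaw 98.07 xdown 0.99915 gap 0.092 F [ 0.1  0.9 -0.9] q [ 1.06  0.89 -1.13  2.02  1.07  0.94  1.06]
delta world [ 0.0014  0.0029 -0.0156] total tool [ 0.0156 -0.0012  0.003 ] turn -0.004
   [0.0156, -0.0012, 0.003, -0.004]
[[ 0.038 -0.989 -0.14 ]
 [-0.016 -0.141  0.99 ]
 [-0.999 -0.035 -0.021]]
```

View pics/e5.png

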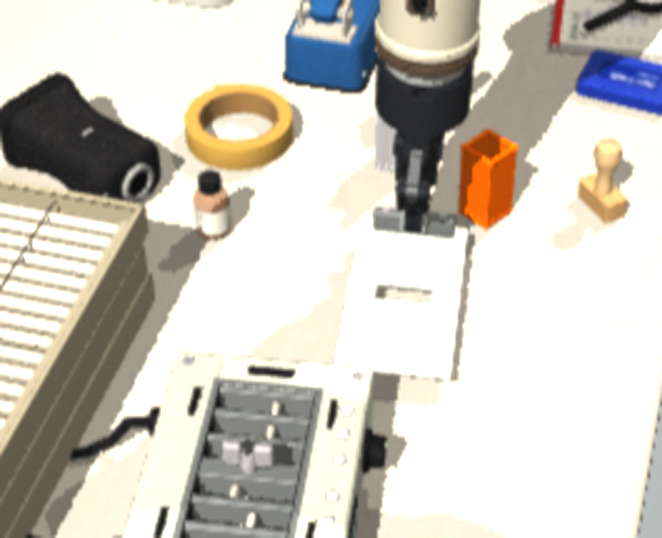

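View pics/e6.png

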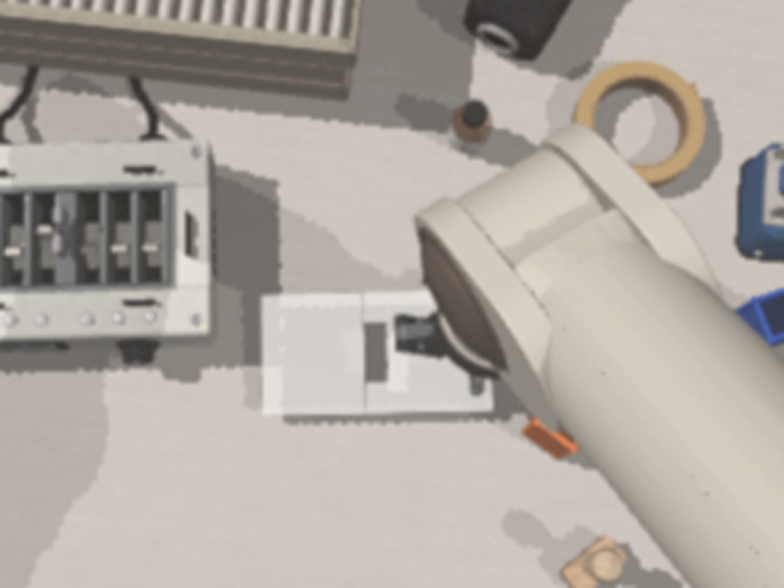

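>>> jog_arm(commands=[[0.008,0,0.001,0,1],[0.007,0,0.001,0,1],[0,0,0,0,1]])

```text
time: 8.6
tool_pos: [0.5074, -0.1367, 0.0372]
ee_rot: [0.55, -0.458, -0.518, -0.469]
ft_force: [0.3, -0.2, -1.4]
finger_gap: 0.094
```

Run:
```python
from h import *
go([.505,-.135,.032],98.3)
```

```text
t 8.6 pos [ 0.5074 -0.1367  0.0372] yaw 97.99 xdown 0.99886 gap 0.094 F [ 0.3 -0.2 -1.4] q [ 1.04  0.9  -1.11  2.02  1.1   0.92  1.04]
delta world [-0.0024  0.0017 -0.0052] total tool [0.0051 0.0023 0.0021] turn -0.005
   [0.0051, 0.0023, 0.0021, -0.005]
```

>>> jog_arm(commands=[[0.004,0,0,0,1],[0,0,0,0,1]])

```text
time: 8.8
tool_pos: [0.5083, -0.1368, 0.0334]
ee_rot: [0.55, -0.458, -0.517, -0.47]
ft_force: [-0.2, -0.3, 1.0]
finger_gap: 0.094
```

>>> jog_arm(commands=[[0.001,0,0,0,0.6],[0,0,0,0,0.3],[0,0,0,0,0.2]])

```text
time: 9.1
tool_pos: [0.5087, -0.1366, 0.0326]
ee_rot: [0.55, -0.458, -0.517, -0.47]
ft_force: [0.3, -0.8, -1.1]
finger_gap: 0.397
```

Run:
```python
from h import *
go([.505,-.135,.15],98.3)
f=grab("side","8"); crop(f,180,130,445,345,2.5,"e7")
```

```text
t 9.1 pos [ 0.5087 -0.1366  0.0326] yaw 98.0 xdown 0.99878 gap 0.397 F [ 0.3 -0.8 -1.1] q [ 1.04  0.91 -1.1   2.02  1.11  0.92  1.03]
delta world [-0.0037  0.0016  0.1174] total tool [-0.1174 -0.0016 -0.0007] turn -0.005
   [-0.0391, -0.0005, -0.0002, -0.002]
   [-0.0391, -0.0005, -0.0002, -0.002]
   [-0.0391, -0.0005, -0.0002, -0.002]
```

View pics/e7.png

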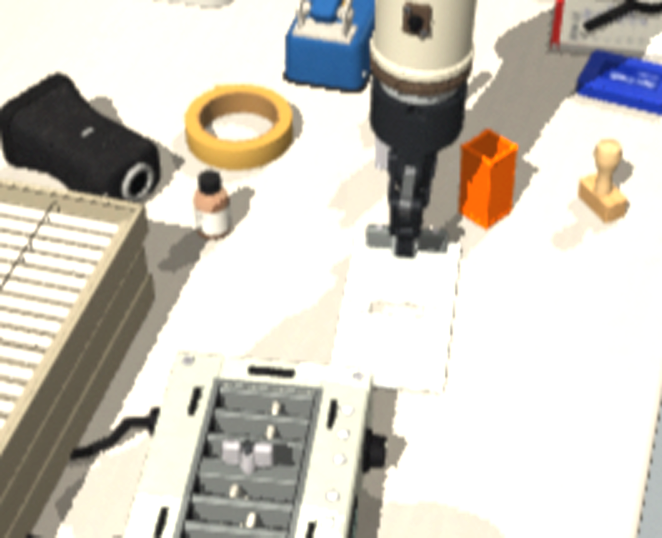

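>>> jog_arm(commands=[[-0.02,0,0,0,0],[-0.045,0,0,0,-0.5],[-0.048,0,0,0,-0.5],[-0.048,0,0,0,-0.5],[-0.04,0,0,0.1,-0.5]])

```text
time: 9.65
tool_pos: [0.4955, -0.1321, 0.2342]
ee_rot: [0.522, -0.484, -0.498, -0.495]
ft_force: [0.6, -0.3, 0.1]
finger_gap: 0.75
```

>>> jog_arm(commands=[[0,0,0,0.14,-0.5],[0,0,0,0.14,-0.5],[0,0,0,0.14,-0.5],[0,0,0,0.14,-0.5],[0,0,0,0.14,-0.5]])

```text
time: 10.15
tool_pos: [0.4987, -0.1313, 0.2419]
ee_rot: [-0.315, 0.627, 0.29, 0.651]
ft_force: [-0.3, 0.3, -0.2]
finger_gap: 0.748
```

Run:
```python
from h import *
go([.5246,-.2711,.2],-41.5)
f=grab("side","9"); crop(f,220,260,345,395,4.4,"f1")
f=grab("top","9"); crop(f,160,170,290,265,6,"f2")
```

```text
t 10.15 pos [ 0.4987 -0.1313  0.2419] yaw 50.7 xdown 0.99882 gap 0.748 F [-0.3  0.3 -0.2] q [ 1.21  0.51 -1.29  1.92  0.58  1.09  0.58]
delta world [ 0.0259 -0.1398 -0.0419] total tool [ 0.0454 -0.1066 -0.0924] turn 1.609
   [0.0038, -0.0089, -0.0077, 0.134]
   [0.0038, -0.0098, -0.0064, 0.134]
   [0.0038, -0.0106, -0.0051, 0.134]
   [0.0038, -0.0112, -0.0036, 0.134]
   [0.0038, -0.0116, -0.0021, 0.134]
   [0.0038, -0.0117, -0.0005, 0.134]
   [0.0038, -0.0117, 0.0011, 0.134]
   [0.0038, -0.0115, 0.0026, 0.134]
   [0.0038, -0.011, 0.0041, 0.134]
   [0.0038, -0.0104, 0.0056, 0.134]
   [0.0038, -0.0095, 0.0069, 0.134]
   [0.0038, -0.0085, 0.0081, 0.134]
```

View pics/f1.png

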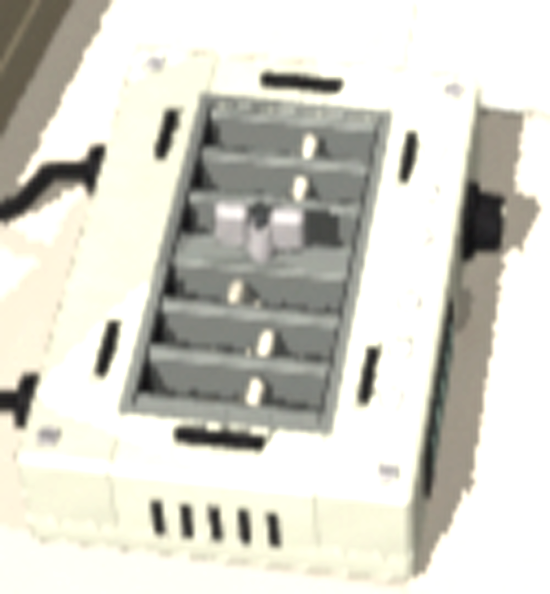

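View pics/f2.png

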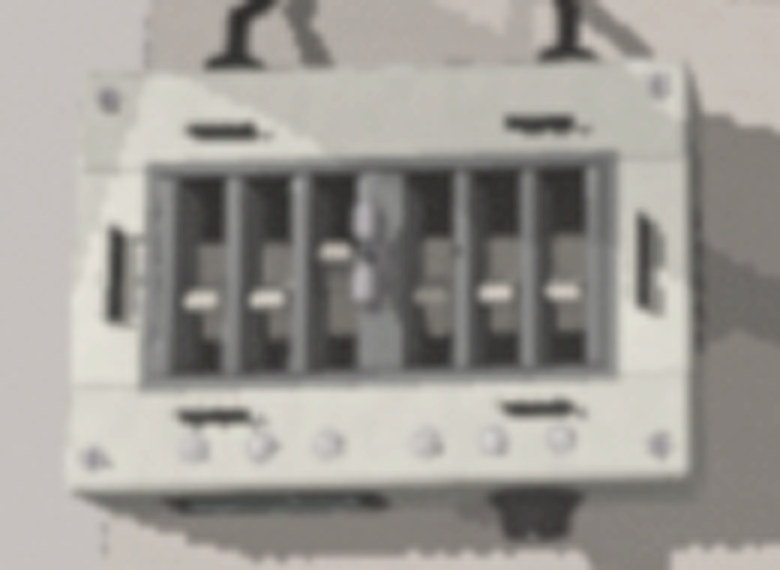

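>>> jog_arm(commands=[[0,0,0,0.14,-0.7],[0,0,0,0.14,-0.7],[0,0,0,0.14,-0.7],[0,0,0,0.14,-0.7],[0,0,0,0.14,-0.7]])

```text
time: 10.75
tool_pos: [0.4977, -0.1307, 0.2412]
ee_rot: [-0.074, 0.689, 0.059, 0.719]
ft_force: [-0.4, 0.6, -0.2]
finger_gap: 0.848
```

>>> jog_arm(commands=[[0,0,0,0.14,-0.7],[0,0,0,0.14,-0.7],[0,0,0,0.14,-0.7],[0,0,0,0.14,-0.7],[0,0,0,0.14,-0.7]])

```text
time: 11.25
tool_pos: [0.4965, -0.1295, 0.24]
ee_rot: [0.178, 0.668, -0.182, 0.699]
ft_force: [1.2, 0.6, 0.1]
finger_gap: 0.852
```

Run:
```python
from h import *
go([.5246,-.2711,.2],-41.5)
f=load("top9")
def C(x,y,k=6,ox=160,oy=170): return ((x-k/2+.5)/k+ox,(y-k/2+.5)/k+oy)
X=ray(f,*C(335,252),.056);c,s=np.cos(BY),np.sin(BY);d=X[:2]-BC;print('lever in box',(d[0]*c+d[1]*s).round(4),(-d[0]*s+d[1]*c).round(4))
for u in [(201,299),(267,298),(430,297),(495,293),(563,291)]:
  X=ray(f,*C(*u),.056);d=X[:2]-BC;print((d[0]*c+d[1]*s).round(4),(-d[0]*s+d[1]*c).round(4))
for u in [(151,273),(614,265)]:
  X=ray(f,*C(*u),.06);d=X[:2]-BC;print('grille edge',(d[0]*c+d[1]*s).round(4),(-d[0]*s+d[1]*c).round(4))
```

```text
t 11.25 pos [ 0.4965 -0.1295  0.24  ] yaw -29.57 xdown 0.99906 gap 0.852 F [1.2 0.6 0.1] q [ 1.    0.35 -0.96  1.92  0.35  1.   -0.63]
delta world [ 0.0281 -0.1416 -0.04  ] total tool [ 0.0435 -0.1095  0.0925] turn 0.208
   [0.0145, -0.0365, 0.0308, 0.069]
   [0.0145, -0.0343, 0.0333, 0.069]
   [0.0145, -0.0319, 0.0356, 0.069]
lever in box 0.0088 0.0178
-0.0068 0.0637
-0.007 0.0409
-0.0082 -0.0154
-0.0073 -0.0378
-0.0072 -0.0613
grille edge 0.0019 0.0801
grille edge 0.0005 -0.0794
```

>>> jog_arm(commands=[[0.005,-0.036,0.03,0.07,-0.7],[0.012,-0.034,0.033,0.07,-0.7],[0.012,-0.032,0.035,0.07,-0.7],[0,0,0,0,-0.7]])

```text
time: 11.65
tool_pos: [0.5246, -0.2714, 0.2135]
ee_rot: [0.245, 0.647, -0.248, 0.678]
ft_force: [-0.6, 0.5, -0.3]
finger_gap: 0.85
```

Run:
```python
from h import *
f=grab("side","10"); crop(f,240,50,440,230,3.3,"g1")
f=grab("top","10"); crop(f,350,150,510,270,5,"g2")
go([.5246,-.2711,.2],-41.5)
R=Ro.from_quat(bot.state()["ee_rot"]).as_matrix();print(R.round(3))
```

```text
t 11.75 pos [ 0.5256 -0.2642  0.2148] yaw -40.39 xdown 0.99905 gap 0.853 F [-0.8  0.4 -0. ] q [ 1.05  0.5  -0.82  1.77  0.43  1.01 -0.63]
delta world [-0.001  -0.0069 -0.0148] total tool [ 0.0148 -0.0061  0.0032] turn 0.019
   [0.0148, -0.0061, 0.0032, 0.019]
[[ 0.041  0.647  0.761]
 [-0.015  0.762 -0.647]
 [-0.999  0.015  0.041]]
```

View pics/g1.png

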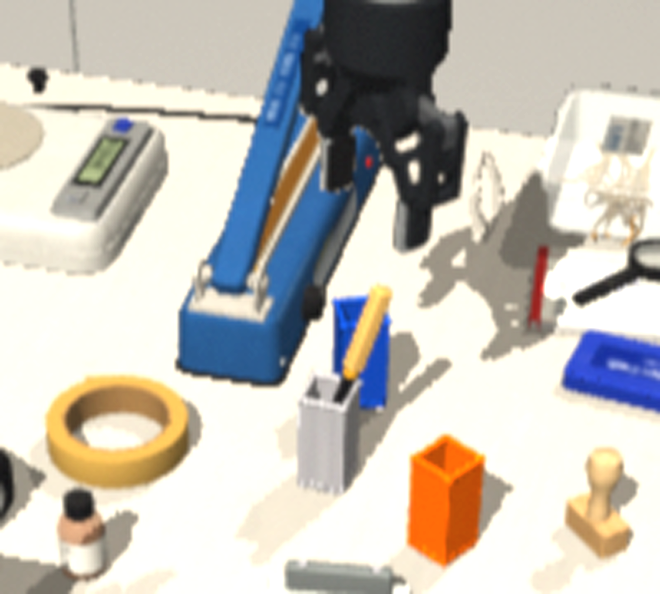

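View pics/g2.png

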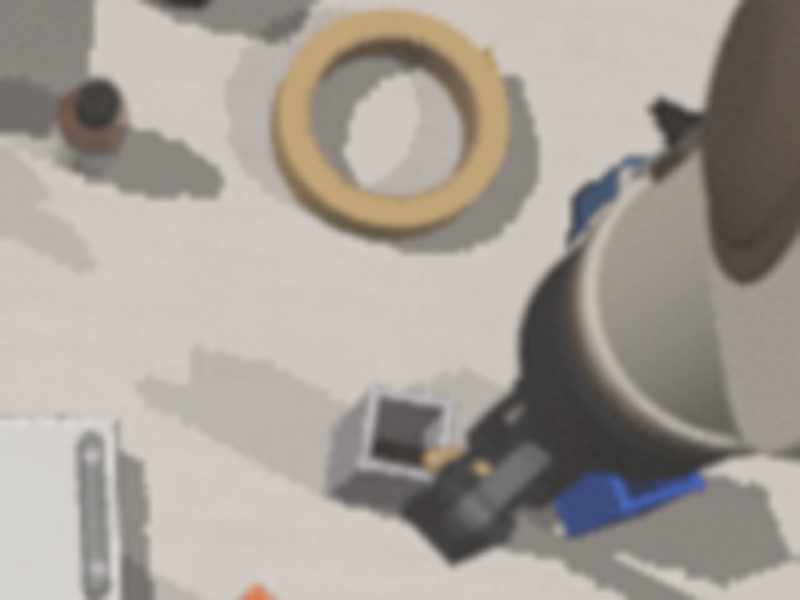

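>>> jog_arm(commands=[[0.015,-0.003,0.0015,0.019,-0.7],[0.015,-0.003,0.0015,0,-0.7],[0.015,0,0,0,-0.7],[0.015,0,0,0,-0.7],[0,0,0,0,-0.7]])

```text
time: 12.25
tool_pos: [0.5258, -0.2664, 0.1492]
ee_rot: [0.247, 0.648, -0.246, 0.677]
ft_force: [0.1, 0.3, 0.3]
finger_gap: 0.853
```

Run:
```python
from h import *
go([.525,-.2706,.111],-41.5)
```

```text
t 12.25 pos [ 0.5258 -0.2664  0.1492] yaw -40.81 xdown 0.99915 gap 0.853 F [0.1 0.3 0.3] q [ 1.01  0.58 -0.76  1.82  0.5   0.9  -0.69]
delta world [-0.0008 -0.0042 -0.0382] total tool [ 0.0382 -0.0043  0.0006] turn 0.012
   [0.0382, -0.0043, 0.0006, 0.012]
```

>>> jog_arm(commands=[[0.013,-0.003,0,0.01,-0.6],[0.013,-0.002,0,0,-0.5],[0.011,0,0,0,-0.4],[0,0,0,0,-0.4]])

```text
time: 12.65
tool_pos: [0.5239, -0.2702, 0.1087]
ee_rot: [0.25, 0.647, -0.249, 0.676]
ft_force: [-0.4, -0.2, -0.5]
finger_gap: 0.701
```

Run:
```python
from h import *
f=grab("side","11"); crop(f,280,100,400,210,5,"g3")
go([.525,-.2706,.111],-41.5)
```

```text
t 12.7 pos [ 0.5244 -0.2704  0.1094] yaw -41.34 xdown 0.99912 gap 0.701 F [ 0.7  0.6 -0.2] q [ 0.98  0.63 -0.72  1.84  0.55  0.84 -0.73]
delta world [ 0.0006 -0.0002  0.0016] total tool [-0.0016  0.0002  0.0007] turn 0.003
   [-0.0016, 0.0002, 0.0007, 0.003]
```

View pics/g3.png

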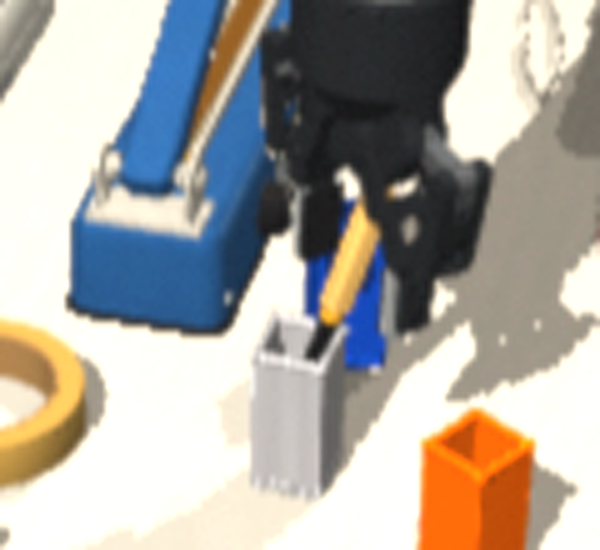

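>>> jog_arm(commands=[[0,0,0,0,0.2],[0,0,0,0,1],[0,0,0,0,1],[0,0,0,0,1]], force=110)

```text
time: 13.1
tool_pos: [0.5264, -0.2711, 0.1114]
ee_rot: [0.25, 0.645, -0.249, 0.678]
ft_force: [0.5, -0.9, -0.9]
finger_gap: 0.122
```

Run:
```python
from h import *
f=grab("side","12"); crop(f,280,100,400,210,5,"g4")
go([.525,-.2706,.111],-41.5)
R=Ro.from_quat(bot.state()["ee_rot"]).as_matrix()
az=np.radians(-131.5);d=np.array([np.sin(.3)*np.cos(az),np.sin(.3)*np.sin(az),np.cos(.3)])
print('axis in tool',(R.T@d).round(3))
```

```text
t 13.15 pos [ 0.5264 -0.271   0.1114] yaw -41.35 xdown 0.99894 gap 0.122 F [ 1.1 -0.2  0.2] q [ 0.98  0.63 -0.72  1.84  0.55  0.84 -0.73]
delta world [-0.0014  0.0004 -0.0004] total tool [ 0.0003 -0.0006 -0.0013] turn 0.003
   [0.0003, -0.0006, -0.0013, 0.003]
axis in tool [-0.96  -0.279  0.04 ]
```

View pics/g4.png

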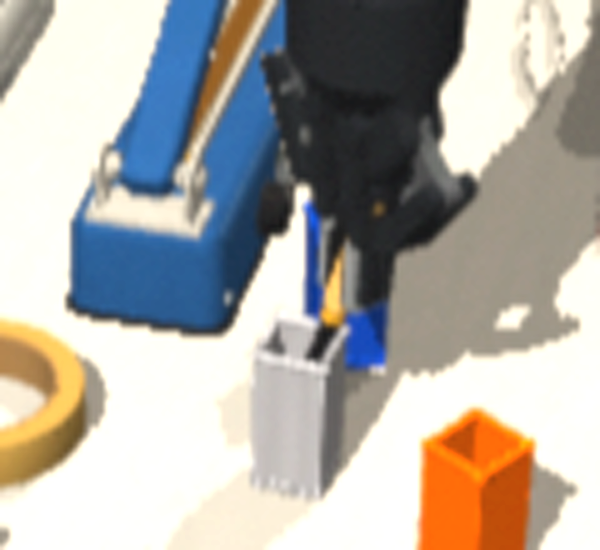

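>>> jog_arm(commands=[[-0.012,-0.004,0,0,1],[-0.02,-0.006,0,0,1],[-0.025,-0.007,0,0,1],[-0.028,-0.008,0,0,1],[-0.028,-0.004,0,0,1]])

```text
time: 13.65
tool_pos: [0.499, -0.2897, 0.2264]
ee_rot: [0.25, 0.648, -0.247, 0.676]
ft_force: [0.9, -0.3, -0.6]
finger_gap: 0.124
```

Run:
```python
from h import *
f=grab("side","13"); crop(f,280,50,400,210,3.75,"g5")
f=grab("top","13"); crop(f,350,150,510,270,5,"g6")
go([.5264,-.271,.1114],-41.35)
```

```text
t 13.75 pos [ 0.5017 -0.2908  0.2297] yaw -41.21 xdown 0.99893 gap 0.122 F [ 0.1 -0.2 -0.1] q [ 1.13  0.46 -0.84  1.78  0.4   1.03 -0.57]
delta world [ 0.0247  0.0198 -0.1183] total tool [0.119  0.029  0.0005] turn 0.002
   [0.0397, 0.0097, 0.0002, 0.001]
   [0.0397, 0.0097, 0.0002, 0.001]
   [0.0397, 0.0097, 0.0001, 0.001]
```

View pics/g5.png

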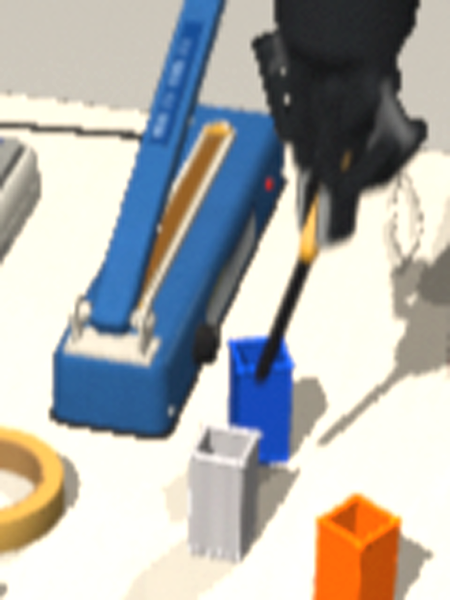

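View pics/g6.png

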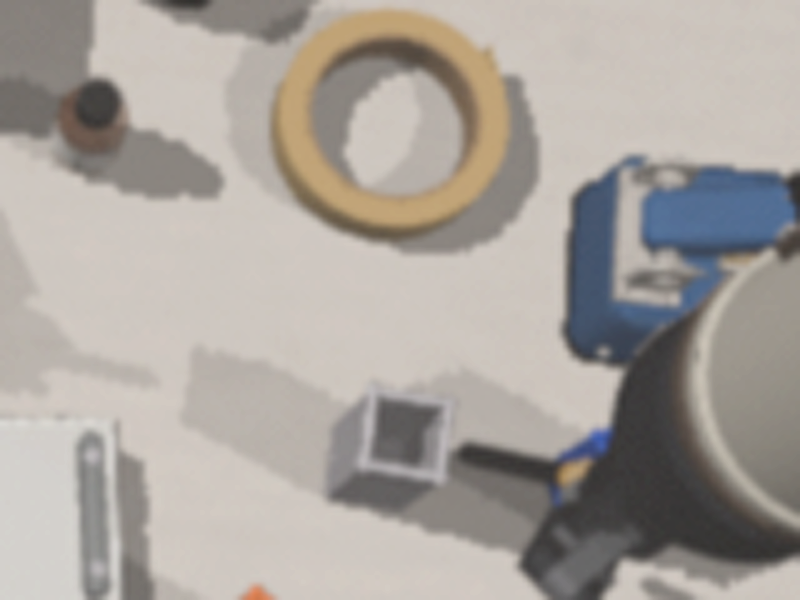

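Run:
```python
from h import *
go(box(.057,.0165,.25),98.3)
```

```text
t 13.75 pos [ 0.5017 -0.2908  0.2297] yaw -41.21 xdown 0.99893 gap 0.122 F [ 0.1 -0.2 -0.1] q [ 1.13  0.46 -0.84  1.78  0.4   1.03 -0.57]
delta world [0.0975 0.4881 0.0203] total tool [-0.0228  0.4319 -0.2471] turn -2.435
   [-0.0013, 0.024, -0.0137, -0.135]
   [-0.0013, 0.0256, -0.0104, -0.135]
   [-0.0013, 0.0268, -0.0068, -0.135]
   [-0.0013, 0.0275, -0.0031, -0.135]
   [-0.0013, 0.0276, 0.0006, -0.135]
   [-0.0013, 0.0273, 0.0043, -0.135]
   [-0.0013, 0.0265, 0.008, -0.135]
   [-0.0013, 0.0252, 0.0115, -0.135]
   [-0.0013, 0.0234, 0.0147, -0.135]
   [-0.0013, 0.0212, 0.0178, -0.135]
   [-0.0013, 0.0186, 0.0205, -0.135]
   [-0.0013, 0.0157, 0.0228, -0.135]
   [-0.0013, 0.0125, 0.0247, -0.135]
   [-0.0013, 0.009, 0.0261, -0.135]
   [-0.0013, 0.0054, 0.0271, -0.135]
   [-0.0013, 0.0017, 0.0276, -0.135]
   [-0.0013, -0.002, 0.0276, -0.135]
   [-0.0013, -0.0057, 0.027, -0.135]
```

>>> jog_arm(commands=[[-0.004,0.024,-0.014,-0.135,1],[-0.004,0.026,-0.01,-0.135,1],[-0.004,0.027,-0.007,-0.135,1],[-0.003,0.028,-0.003,-0.135,1],[-0.003,0.028,0.001,-0.135,1]])

```text
time: 14.25
tool_pos: [0.5256, -0.1563, 0.2482]
ee_rot: [0.004, 0.692, -0.018, 0.721]
ft_force: [0.0, 0.5, -0.1]
finger_gap: 0.124
```

>>> jog_arm(commands=[[0,0.027,0.004,-0.135,1],[0,0.026,0.008,-0.135,1],[0,0.025,0.011,-0.135,1],[0,0.023,0.015,-0.135,1],[0,0.021,0.018,-0.135,1]])

```text
time: 14.75
tool_pos: [0.5478, -0.0169, 0.2468]
ee_rot: [-0.246, 0.657, 0.221, 0.677]
ft_force: [1.0, 0.2, 0.4]
finger_gap: 0.122
```

Run:
```python
from h import *
go(box(.057,.0165,.25),98.3)
```

```text
t 14.75 pos [ 0.5478 -0.0169  0.2468] yaw 38.56 xdown 0.99899 gap 0.122 F [1.  0.2 0.4] q [ 0.87  0.53 -1.19  1.83  0.59  1.13  0.15]
delta world [0.0514 0.2141 0.0032] total tool [-0.0062  0.1353  0.1737] turn -1.043
   [-0.0008, 0.0169, 0.0217, -0.13]
   [-0.0008, 0.0139, 0.0237, -0.13]
   [-0.0008, 0.0107, 0.0253, -0.13]
   [-0.0008, 0.0074, 0.0265, -0.13]
   [-0.0008, 0.0038, 0.0272, -0.13]
   [-0.0008, 0.0003, 0.0275, -0.13]
   [-0.0008, -0.0033, 0.0273, -0.13]
   [-0.0008, -0.0068, 0.0267, -0.13]
```

>>> jog_arm(commands=[[0,0.017,0.022,-0.13,1],[0,0.014,0.024,-0.13,1],[0,0.011,0.025,-0.13,1],[0,0.007,0.026,-0.13,1],[0,0.004,0.027,-0.13,1]])

```text
time: 15.25
tool_pos: [0.5765, 0.1204, 0.2439]
ee_rot: [-0.457, 0.548, 0.427, 0.555]
ft_force: [0.0, 0.6, 0.4]
finger_gap: 0.125
```

>>> jog_arm(commands=[[0,0,0.027,-0.13,1],[0,-0.003,0.027,-0.13,1],[0,-0.006,0.02,-0.1,1],[0,0,0,0,1],[0,0,0,0,1]])

```text
time: 15.75
tool_pos: [0.5903, 0.1998, 0.2413]
ee_rot: [0.553, -0.458, -0.525, -0.457]
ft_force: [0.1, -0.5, -0.6]
finger_gap: 0.124
```

Run:
```python
from h import *
go(box(.057,.0165,.25),98.3)
f=grab("side","14"); crop(f,200,160,345,395,2.5,"g7")
f=grab("top","14"); crop(f,160,120,290,265,4,"g8")
go(box(.057,.0165,.25),98.3)
```

```text
t 15.75 pos [0.5903 0.1998 0.2413] yaw 99.33 xdown 0.99917 gap 0.124 F [ 0.1 -0.5 -0.6] q [ 0.43  0.79 -1.28  1.63  0.82  1.33  0.75]
delta world [ 0.009  -0.0026  0.0087] total tool [-0.0084 -0.0086 -0.0043] turn 0.018
   [-0.0084, -0.0086, -0.0043, 0.018]
t 15.85 pos [0.5904 0.1992 0.2414] yaw 99.27 xdown 0.99916 gap 0.123 F [-0.8 -1.3 -0.2] q [ 0.43  0.78 -1.28  1.63  0.82  1.33  0.75]
delta world [ 0.0088 -0.0019  0.0086] total tool [-0.0083 -0.0086 -0.0036] turn 0.017
   [-0.0083, -0.0086, -0.0036, 0.017]
```

View pics/g7.png

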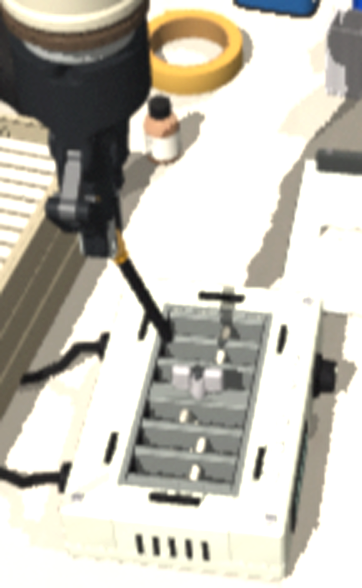

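View pics/g8.png

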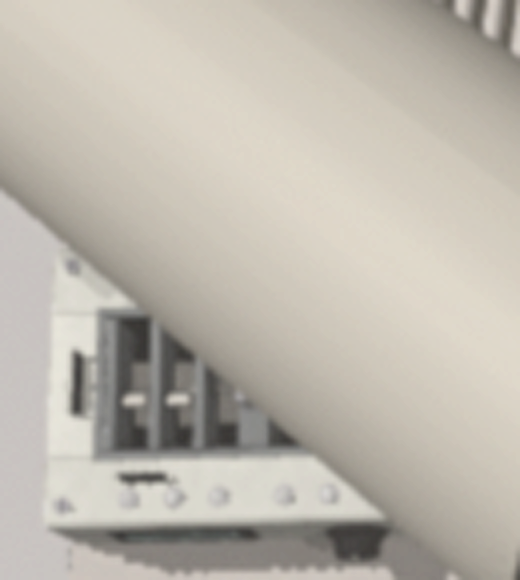

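Run:
```python
from h import *
f=load("side14"); im=f["image"].astype(int); P=cloud(f)
m=(im.max(2)<60); 
sub=np.zeros_like(m); sub[262:299,246:274]=True
m&=sub&(f["range_z"]>0)
m=cv2.morphologyEx(m.astype(np.uint8),cv2.MORPH_OPEN,np.ones((2,2)))>0
n,l,st,c=cv2.connectedComponentsWithStats(m.astype(np.uint8)); k=1+np.argmax(st[1:,4]); print(st[k])
v,u=np.where(l==k)
X=P[v,u]
med=None
d0=f["R"].T@np.array([0,0,1.])
# PCA robust
w=np.ones(len(X),bool)
for _ in range(4):
    c0=X[w].mean(0); U=np.linalg.svd(X[w]-c0)[2][0]; U*=np.sign(U[2])
    r=np.linalg.norm((X-c0)-np.outer((X-c0)@U,U),axis=1); w=r<.006
t=(X[w]-c0)@U
print(w.sum(),len(w),'axis',U.round(3),'lean',np.arccos(U[2]).round(3),'az',np.degrees(np.arctan2(U[1],U[0])).round(1))
cam=-f["R"].T@f["t"]; vd=(c0-cam)/np.linalg.norm(c0-cam)
vd=vd-(vd@U)*U; vd/=np.linalg.norm(vd)
low=c0+U*t.min()+vd*3.6; hi=c0+U*t.max()+vd*3.6
print('lowest',low.round(4),'hi',hi.round(4),np.linalg.norm(hi-low))
tcp=np.array([.5903,.1998,.2413])
# extrapolate axis to tcp height
s=(tcp[2]-low[2])/U[2]; print('axis at tcp height',(low+U*s).round(4),'dist tcp->tip',s.round(4))
```

```text
[249 265  22  35 212]
49 212 axis [-0.14   0.56   0.817] lean 0.615 az 104.1
lowest [ 3.5442 -1.3166  1.5226] hi [ 3.52   -1.2203  1.6631] 0.17201068036090034
axis at tcp height [ 3.7642 -2.1948  0.2413] dist tcp->tip -1.5689
```

Run:
```python
from h import *
f=load("side14"); im=f["image"].astype(int)
for v in range(262,300,3):
    r=im[v,244:276].max(1); print(v,[int(x) for x in r])
print(np.round(f["range_z"][262:300:6,246:274:2],3))
```

```text
262 [70, 96, 91, 86, 86, 89, 106, 139, 187, 195, 195, 195, 195, 197, 198, 198, 198, 198, 196, 197, 195, 195, 195, 195, 196, 197, 198, 198, 196, 195, 196, 195]
265 [192, 178, 130, 82, 60, 32, 14, 17, 58, 148, 192, 197, 198, 198, 199, 198, 197, 196, 196, 196, 195, 195, 193, 195, 195, 195, 196, 195, 195, 194, 194, 195]
268 [194, 195, 194, 185, 97, 31, 15, 14, 12, 24, 86, 168, 196, 198, 197, 196, 195, 194, 195, 195, 195, 194, 194, 195, 195, 196, 196, 197, 195, 196, 196, 197]
271 [194, 195, 196, 197, 193, 155, 86, 29, 12, 13, 12, 27, 91, 180, 190, 193, 191, 190, 189, 180, 177, 180, 179, 185, 188, 194, 198, 198, 197, 198, 196, 195]
274 [196, 197, 197, 196, 194, 191, 189, 160, 60, 18, 13, 12, 11, 49, 154, 195, 202, 205, 204, 204, 205, 204, 205, 204, 196, 200, 212, 214, 214, 213, 212, 211]
277 [195, 196, 196, 193, 182, 189, 203, 205, 198, 160, 59, 17, 13, 12, 12, 53, 156, 199, 203, 203, 203, 203, 202, 198, 193, 208, 211, 212, 214, 216, 215, 215]
280 [197, 197, 195, 183, 187, 200, 203, 204, 204, 205, 195, 104, 36, 16, 14, 12, 23, 88, 164, 199, 203, 192, 182, 176, 197, 202, 211, 212, 213, 213,
[... 848 characters left out ...]
203, 202, 195, 136, 109, 91, 36, 23, 44, 76, 82, 83, 84, 84, 84, 84, 84, 84]
[[0.947 0.948 0.954 1.254 1.255 1.252 1.253 1.253 1.258 1.254 0.    1.252
  1.256 1.255]
 [1.241 0.958 0.958 0.957 0.964 1.24  1.239 1.242 1.243 1.238 1.242 1.241
  1.243 1.24 ]
 [1.23  1.228 1.142 0.964 0.967 0.968 1.146 1.143 1.149 1.152 1.143 1.148
  1.145 1.148]
 [1.217 1.137 1.135 1.137 1.135 0.975 0.975 0.978 1.134 1.135 1.136 1.134
  1.136 1.134]
 [1.13  1.125 1.124 1.125 1.124 1.123 1.118 0.986 0.983 0.988 1.12  1.125
  1.127 1.122]
 [1.115 1.112 1.11  1.112 1.113 1.102 1.113 1.112 0.993 0.995 0.997 1.002
  1.134 1.134]
 [1.103 1.102 1.1   1.103 1.102 1.105 1.103 1.1   1.101 1.104 1.11  1.113
  1.11  1.111]]
```

```bash
cat >> h.py <<'E'
def shaft(f,box_,tcp,Rt,zr=(.9,1.02)):
    im=f["image"].astype(int); P=cloud(f); x0,y0,x1,y1=box_
    m=np.zeros(im.shape[:2],bool); m[y0:y1,x0:x1]=True
    m&=(im.max(2)<60)&(f["range_z"]>zr[0])&(f["range_z"]<zr[1])
    v,u=np.where(m); X=P[m]; w=np.ones(len(X),bool)
    for _ in range(5):
        c0=X[w].mean(0); U=np.linalg.svd(X[w]-c0)[2][0]; U*=np.sign(U[2])
        r=np.linalg.norm((X-c0)-np.outer((X-c0)@U,U),axis=1); w=r<.007
    t=(X[w]-c0)@U; cam=-f["R"].T@f["t"]; vd=(c0-cam); vd-=(vd@U)*U; vd/=np.linalg.norm(vd)
    low=c0+U*t.min()+vd*.0036
    s=(tcp-low)@U
    print(w.sum(),len(w),'axis',U.round(3),'lean',np.arccos(U[2]).round(3),'az',np.degrees(np.arctan2(U[1],U[0])).round(1),'low',low.round(4),'len',np.ptp(t).round(4))
    print('axis minus tcp (tool)',(Rt.T@(low+U*s-tcp)).round(4),'tcp->tip',s.round(4),'axis tool',(Rt.T@U).round(3),'tip tool',(Rt.T@(low-tcp)).round(4))
    return low,U
E
python3 - <<'E'
from h import *
R=Ro.from_quat(bot.state()["ee_rot"]).as_matrix()
low,U=shaft(load("side14"),(244,262,276,302),np.array([.5903,.1998,.2413]),R)
f=load("side14");print(proj(f,low),proj(f,low+.08*U))
c,s=np.cos(BY),np.sin(BY);d=low[:2]-BC;print('tip in box',(d[0]*c+d[1]*s).round(4),(-d[0]*s+d[1]*c).round(4))
E
```

```text
173 173 axis [0.295 0.076 0.952] lean 0.31 az 14.5 low [0.555  0.192  0.1352] len 0.0806
axis minus tcp (tool) [-0.0007  0.002   0.0011] tcp->tip 0.1121 axis tool [-0.945 -0.328 -0.003] tip tool [0.1052 0.0388 0.0014]
[267.23500884 295.79849707] [248.50228489 263.28726117]
tip in box 0.0125 0.0177
```

```bash
cat >> h.py <<'E'
TIP=np.array([.1055,.0378,.0007])
def tipgo(x,y,z,yaw=98.3):
    s=bot.state();R=Ro.from_quat(s["ee_rot"]).as_matrix();tip=s["tool_pos"]+R@TIP
    c,q=np.cos(BY),np.sin(BY);d=tip[:2]-BC
    print('tip box',(d[0]*c+d[1]*q).round(4),(-d[0]*q+d[1]*c).round(4),tip[2].round(4))
    Rz=Ro.from_euler('z',0).as_matrix()
    y0=np.arctan2(R[1,2],R[0,2]); dy=np.radians(yaw)-y0
    R2=R@Ro.from_rotvec([-dy,0,0]).as_matrix()
    go(box(x,y,z)-R2@TIP,yaw,step=.02)
E
python3 - <<'E'
from h import *
tipgo(.022,.0165,.085)
E
```

```text
tip box 0.0135 0.0163 0.135
t 15.85 pos [0.5904 0.1992 0.2414] yaw 99.27 xdown 0.99916 gap 0.123 F [-0.8 -1.3 -0.2] q [ 0.43  0.78 -1.28  1.63  0.82  1.33  0.75]
delta world [ 0.0085  0.0008 -0.05  ] total tool [ 0.0502 -0.0072  0.001 ] turn 0.017
   [0.0167, -0.0024, 0.0003, 0.006]
   [0.0167, -0.0024, 0.0003, 0.006]
   [0.0167, -0.0024, 0.0004, 0.006]
```

>>> jog_arm(commands=[[0.016,-0.003,0,0.008,1],[0.016,-0.003,0,0.008,1],[0.016,-0.002,0,0,1],[0,0,0,0,1]])

```text
time: 16.25
tool_pos: [0.6012, 0.1934, 0.1886]
ee_rot: [0.548, -0.466, -0.517, -0.463]
ft_force: [-0.9, -0.4, -0.3]
finger_gap: 0.127
```

Run:
```python
from h import *
tipgo(.022,.0165,.066)
f=grab("side","15"); crop(f,200,200,345,395,4,"i1")
tipgo(.022,.0165,.066)
R=Ro.from_quat(bot.state()["ee_rot"]).as_matrix()
shaft(f,(235,265,290,322),bot.state()["tool_pos"],R,(.93,1.05))
```

```text
tip box 0.0233 0.0096 0.0822
t 16.25 pos [0.6012 0.1934 0.1886] yaw 97.8 xdown 0.99903 gap 0.127 F [-0.9 -0.4 -0.3] q [ 0.41  0.84 -1.22  1.66  0.87  1.26  0.7 ]
delta world [-0.0023  0.007  -0.0162] total tool [0.0159 0.0017 0.0078] turn -0.009
   [0.0159, 0.0017, 0.0078, -0.009]
tip box 0.0236 0.0102 0.0833
t 16.3 pos [0.6014 0.194  0.1897] yaw 97.81 xdown 0.99903 gap 0.123 F [ 0.   0.1 -0.6] q [ 0.41  0.84 -1.22  1.66  0.87  1.26  0.7 ]
delta world [-0.0026  0.0064 -0.0173] total tool [0.017  0.0021 0.0073] turn -0.009
   [0.017, 0.0021, 0.0073, -0.009]
168 259 axis [0.266 0.117 0.957] lean 0.294 az 23.7 low [0.5671 0.1846 0.0837] len 0.1184
axis minus tcp (tool) [-0.0011  0.0041  0.0042] tcp->tip 0.1116 axis tool [-0.952 -0.304  0.046] tip tool [ 0.1051  0.038  -0.0009]
```

View pics/i1.png

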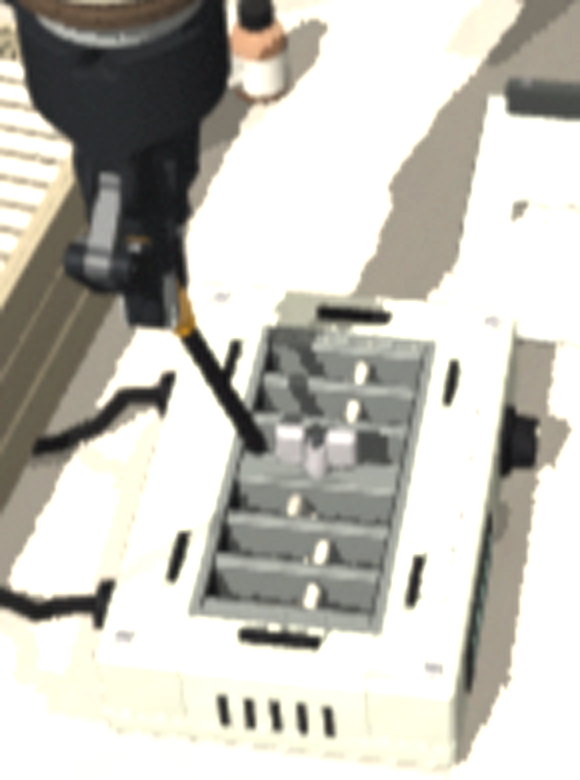

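>>> jog_arm(commands=[[0,0.002,0.007,-0.008,1],[0,0,0,0,1]])

```text
time: 16.5
tool_pos: [0.5981, 0.2014, 0.1895]
ee_rot: [0.55, -0.463, -0.52, -0.461]
ft_force: [0.2, -0.1, 0.3]
finger_gap: 0.128
```

Run:
```python
from h import *
tipgo(.022,.0165,.068)
```

```text
tip box 0.0215 0.0178 0.0831
t 16.5 pos [0.5981 0.2014 0.1895] yaw 98.29 xdown 0.99907 gap 0.128 F [ 0.2 -0.1  0.3] q [ 0.4   0.84 -1.22  1.66  0.87  1.26  0.7 ]
delta world [ 0.0007 -0.0012 -0.0151] total tool [ 0.0151 -0.0002 -0.0008] turn -0.0
   [0.0151, -0.0002, -0.0008, -0.0]
```

>>> jog_arm(commands=[[0.007,0,-0.001,0,1],[0.007,0,0,0,1],[0,0,0,0,1]])

```text
time: 16.8
tool_pos: [0.599, 0.2009, 0.1757]
ee_rot: [0.551, -0.462, -0.519, -0.462]
ft_force: [0.1, -0.5, -0.2]
finger_gap: 0.125
```

Run:
```python
from h import *
tipgo(.022,.0165,.055)
f=grab("side","16"); crop(f,220,240,345,395,4,"i2")
tipgo(.022,.0165,.055)
```

```text
tip box 0.0225 0.0172 0.0693
t 16.8 pos [0.599  0.2009 0.1757] yaw 98.36 xdown 0.99902 gap 0.125 F [ 0.1 -0.5 -0.2] q [ 0.39  0.85 -1.21  1.67  0.89  1.24  0.69]
delta world [-0.0004 -0.0008 -0.0143] total tool [ 0.0142  0.0009 -0.0002] turn 0.001
   [0.0142, 0.0009, -0.0002, 0.001]
tip box 0.0227 0.0173 0.0697
t 16.85 pos [0.5992 0.2011 0.1762] yaw 98.36 xdown 0.99902 gap 0.124 F [ 0.  -0.2 -1.4] q [ 0.39  0.85 -1.21  1.67  0.89  1.24  0.69]
delta world [-0.0006 -0.001  -0.0147] total tool [ 0.0147  0.0011 -0.0004] turn 0.001
   [0.0147, 0.0011, -0.0004, 0.001]
```

View pics/i2.png

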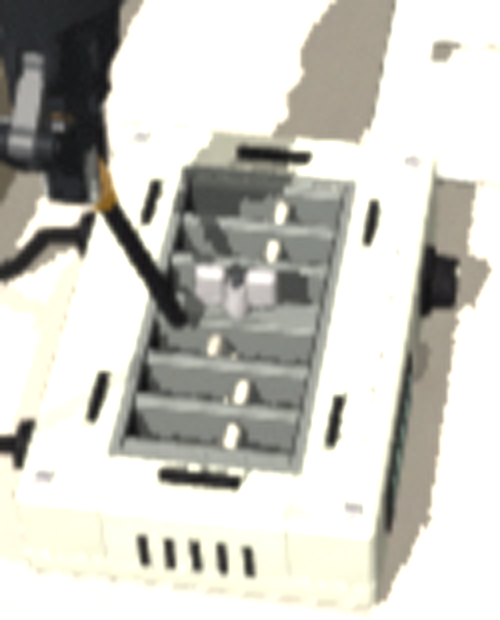

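>>> jog_arm(commands=[[0.007,0.001,-0.001,0,1],[0.007,0,0,0,1],[0,0,0,0,1]])

```text
time: 17.15
tool_pos: [0.599, 0.1993, 0.1613]
ee_rot: [0.551, -0.462, -0.519, -0.462]
ft_force: [-1.0, 0.5, -0.9]
finger_gap: 0.122
```

Run:
```python
from h import *
tipgo(.022,.0165,.045)
```

```text
tip box 0.0223 0.0155 0.0548
t 17.15 pos [0.599  0.1993 0.1613] yaw 98.34 xdown 0.999 gap 0.122 F [-1.   0.5 -0.9] q [ 0.39  0.87 -1.19  1.68  0.91  1.22  0.68]
delta world [-0.0004  0.0009 -0.0098] total tool [0.0097 0.0006 0.0013] turn 0.001
   [0.0097, 0.0006, 0.0013, 0.001]
```

>>> jog_arm(commands=[[0.006,0,0.001,0,1],[0.004,0,0,0,1],[0,0,0,0,1]])

```text
time: 17.45
tool_pos: [0.5991, 0.1999, 0.1501]
ee_rot: [0.551, -0.462, -0.519, -0.462]
ft_force: [-0.8, 0.6, -0.5]
finger_gap: 0.121
```

Run:
```python
from h import *
tipgo(.0,.0165,.045)
f=grab("side","17"); crop(f,220,240,345,395,4,"i3")
```

```text
tip box 0.0225 0.0161 0.0436
t 17.45 pos [0.5991 0.1999 0.1501] yaw 98.33 xdown 0.99901 gap 0.121 F [-0.8  0.6 -0.5] q [ 0.38  0.88 -1.18  1.69  0.92  1.21  0.67]
delta world [-0.0223 -0.0029  0.0014] total tool [-0.0021  0.0224  0.0003] turn 0.0
   [-0.001, 0.0112, 0.0001, 0.0]
   [-0.001, 0.0112, 0.0001, 0.0]
```

View pics/i3.png

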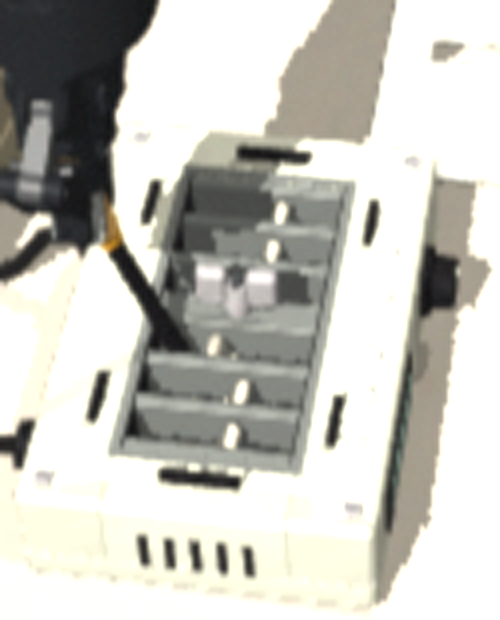

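>>> jog_arm(commands=[[0,0.005,0,0,1],[0,0.005,0,0,1],[0,0.005,0,0,1],[0,0.005,0,0,1]])

```text
time: 17.9
tool_pos: [0.5825, 0.1979, 0.1521]
ee_rot: [0.552, -0.46, -0.517, -0.465]
ft_force: [2.9, 0.2, 1.8]
finger_gap: 0.125
```

Run:
```python
from h import *
tipgo(.0,.0165,.045)
f=grab("side","18"); crop(f,220,240,345,395,4,"i4")
```

```text
tip box 0.0068 0.0168 0.0452
t 17.9 pos [0.5825 0.1979 0.1521] yaw 98.25 xdown 0.99874 gap 0.125 F [2.9 0.2 1.8] q [ 0.4   0.85 -1.2   1.74  0.92  1.18  0.65]
delta world [-0.0067 -0.0013 -0.0002] total tool [-0.      0.0068 -0.0003] turn -0.001
   [0.0, 0.0068, -0.0003, -0.001]
```

View pics/i4.png

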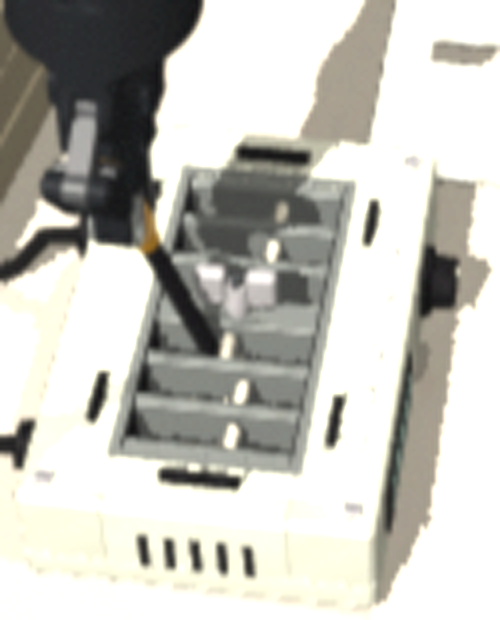

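Contact: the lever is near upright with about 3 N on the tool. I'll keep pushing.

>>> jog_arm(commands=[[0,0.006,0,0,1],[0,0.006,0,0,1],[0,0.005,0,0,1]])

```text
time: 18.25
tool_pos: [0.5706, 0.1951, 0.1542]
ee_rot: [0.555, -0.456, -0.514, -0.469]
ft_force: [11.1, 1.5, -2.8]
finger_gap: 0.119
```

Run:
```python
from h import *
tipgo(.012,.0165,.045)
f=grab("side","19"); crop(f,220,240,345,395,4,"i5")
```

```text
tip box -0.0039 0.0159 0.0469
t 18.25 pos [0.5706 0.1951 0.1542] yaw 98.17 xdown 0.99812 gap 0.119 F [11.1  1.5 -2.8] q [ 0.42  0.83 -1.21  1.78  0.92  1.16  0.63]
delta world [ 0.0156  0.003  -0.0019] total tool [ 0.0027 -0.0158  0.0008] turn -0.002
   [0.0027, -0.0158, 0.0008, -0.002]
```

View pics/i5.png

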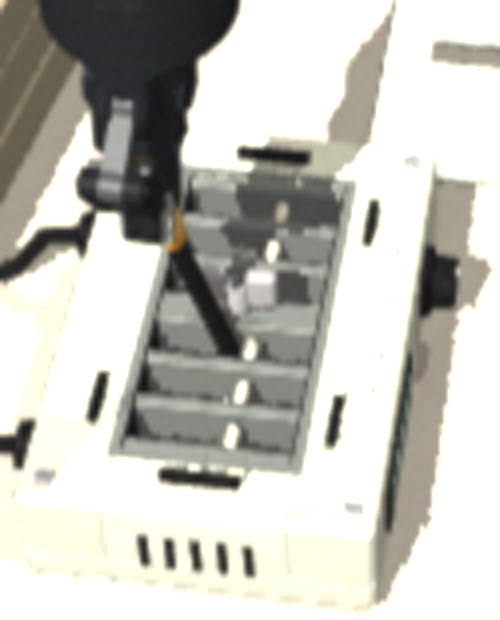

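>>> jog_arm(commands=[[0,-0.007,0,0,1],[0,-0.006,0,0,1],[-0.015,0,0,0,1],[-0.02,0,0,0,1],[0,0,0,0,1]])

```text
time: 18.8
tool_pos: [0.578, 0.1981, 0.1921]
ee_rot: [0.554, -0.458, -0.515, -0.467]
ft_force: [-0.6, 0.9, -0.1]
finger_gap: 0.125
```

Run:
```python
from h import *
tipgo(.02,.0165,.13)
f=grab("side","20"); crop(f,220,240,345,395,4,"i6")
s=bot.state();R=Ro.from_quat(s["ee_rot"]).as_matrix();print(R.round(3))
shaft(f,(235,250,300,325),s["tool_pos"],R,(.93,1.05))
```

```text
tip box 0.0031 0.0176 0.085
t 18.8 pos [0.578  0.1981 0.1921] yaw 98.26 xdown 0.99845 gap 0.125 F [-0.6  0.9 -0.1] q [ 0.43  0.81 -1.25  1.72  0.87  1.23  0.67]
delta world [0.0169 0.0014 0.045 ] total tool [-0.0441 -0.0189 -0.0025] turn -0.001
   [-0.0147, -0.0063, -0.0008, -0.0]
   [-0.0147, -0.0063, -0.0008, -0.0]
   [-0.0147, -0.0063, -0.0008, -0.0]
[[ 0.048 -0.988 -0.143]
 [-0.027 -0.145  0.989]
 [-0.998 -0.044 -0.034]]
181 294 axis [0.187 0.113 0.976] lean 0.22 az 31.1 low [0.5521 0.1898 0.0862] len 0.1385
axis minus tcp (tool) [-0.0009  0.0046  0.0052] tcp->tip 0.1077 axis tool [-0.968 -0.244  0.052] tip tool [ 0.1034  0.0309 -0.0004]
```

View pics/i6.png

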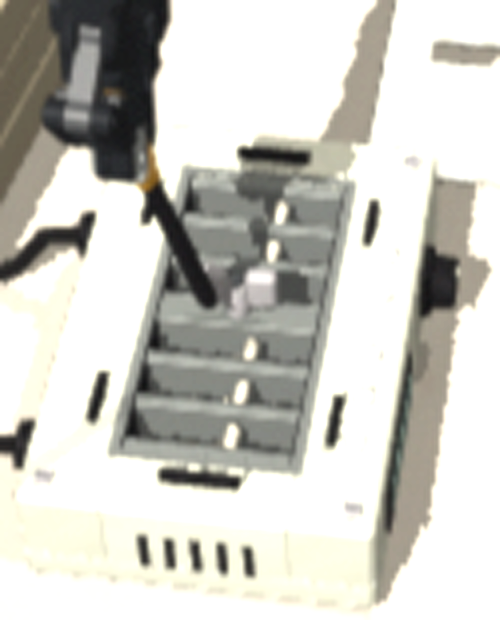

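>>> jog_arm(commands=[[-0.03,-0.005,0,0,1],[-0.03,-0.003,0,0,1],[0,0,0,0.05,1],[0,0,0,0.135,1],[0,0,0,0.135,1]])

```text
time: 19.35
tool_pos: [0.5805, 0.2, 0.2529]
ee_rot: [-0.47, 0.538, 0.434, 0.549]
ft_force: [-0.4, 0.6, -0.5]
finger_gap: 0.123
```

Run:
```python
from h import *
go([.515,-.262,.26],-41.35)
f=load("top13")
def C(x,y,k,ox,oy): return ((x-k/2+.5)/k+ox,(y-k/2+.5)/k+oy)
```

```text
t 19.35 pos [0.5805 0.2    0.2529] yaw 79.49 xdown 0.99861 gap 0.123 F [-0.4  0.6 -0.5] q [ 0.43  0.71 -1.24  1.66  0.75  1.29  0.43]
delta world [-0.0655 -0.462   0.0071] total tool [ 0.0029 -0.0197 -0.4663] turn 2.109
   [0.0002, -0.0012, -0.0291, 0.132]
   [0.0002, -0.0051, -0.0287, 0.132]
   [0.0002, -0.0088, -0.0278, 0.132]
   [0.0002, -0.0124, -0.0264, 0.132]
   [0.0002, -0.0157, -0.0246, 0.132]
   [0.0002, -0.0188, -0.0223, 0.132]
   [0.0002, -0.0216, -0.0196, 0.132]
   [0.0002, -0.024, -0.0166, 0.132]
   [0.0002, -0.026, -0.0133, 0.132]
   [0.0002, -0.0275, -0.0098, 0.132]
   [0.0002, -0.0285, -0.0061, 0.132]
   [0.0002, -0.0291, -0.0023, 0.132]
   [0.0002, -0.0291, 0.0016, 0.132]
   [0.0002, -0.0287, 0.0054, 0.132]
   [0.0002, -0.0277, 0.0091, 0.132]
   [0.0002, -0.0263, 0.0127, 0.132]
```

>>> jog_arm(commands=[[0,-0.001,-0.029,0.132,1],[0,-0.005,-0.029,0.132,1],[0,-0.009,-0.028,0.132,1],[0,-0.012,-0.026,0.132,1],[0,-0.016,-0.025,0.132,1]])

```text
time: 19.85
tool_pos: [0.5544, 0.0578, 0.2556]
ee_rot: [-0.26, 0.651, 0.233, 0.674]
ft_force: [0.9, -0.5, -0.1]
finger_gap: 0.121
```

>>> jog_arm(commands=[[0,-0.019,-0.022,0.132,1],[0,-0.022,-0.02,0.132,1],[0,-0.024,-0.017,0.132,1],[0,-0.026,-0.013,0.132,1],[0,-0.027,-0.01,0.132,1]])

```text
time: 20.35
tool_pos: [0.5253, -0.0917, 0.2577]
ee_rot: [-0.018, 0.693, -0.001, 0.721]
ft_force: [0.8, -0.2, -0.5]
finger_gap: 0.122
```

Run:
```python
from h import *
go([.515,-.262,.26],-41.35)
```

```text
t 20.35 pos [ 0.5253 -0.0917  0.2577] yaw 1.42 xdown 0.99886 gap 0.122 F [ 0.8 -0.2 -0.5] q [ 0.98  0.41 -1.08  1.86  0.45  1.08 -0.25]
delta world [-0.0103 -0.1703  0.0023] total tool [ 0.0018 -0.17   -0.0144] turn 0.746
   [0.0003, -0.0283, -0.0024, 0.124]
   [0.0003, -0.0284, 0.0011, 0.124]
   [0.0003, -0.028, 0.0047, 0.124]
   [0.0003, -0.0273, 0.0081, 0.124]
   [0.0003, -0.026, 0.0114, 0.124]
   [0.0003, -0.0244, 0.0146, 0.124]
```

>>> jog_arm(commands=[[0,-0.028,-0.002,0.124,1],[0,-0.028,0.001,0.124,1],[0,-0.028,0.005,0.124,1],[0,-0.027,0.008,0.124,1],[0,-0.026,0.011,0.124,1]])

```text
time: 20.85
tool_pos: [0.5113, -0.2369, 0.261]
ee_rot: [0.211, 0.658, -0.221, 0.688]
ft_force: [-0.7, 0.8, -0.2]
finger_gap: 0.124
```

>>> jog_arm(commands=[[0,-0.024,0.014,0.124,1],[0,0,0,0,1],[0,0,0,0,1]])

```text
time: 21.15
tool_pos: [0.506, -0.2699, 0.2609]
ee_rot: [0.257, 0.642, -0.267, 0.671]
ft_force: [1.2, 0.5, -0.6]
finger_gap: 0.126
```

Run:
```python
from h import *
go([.515,-.262,.26],-41.35)
f=grab("side","21"); crop(f,280,50,400,210,3.75,"j1")
f=grab("top","21"); crop(f,350,150,510,270,5,"j2")
go([.515,-.262,.26],-41.35)
```

```text
t 21.15 pos [ 0.506  -0.2699  0.2609] yaw -43.54 xdown 0.99903 gap 0.126 F [ 1.2  0.5 -0.6] q [ 1.1   0.41 -0.85  1.76  0.37  1.08 -0.63]
delta world [ 0.009   0.0079 -0.0009] total tool [0.001 0.012 0.001] turn -0.038
   [0.001, 0.012, 0.001, -0.038]
t 21.25 pos [ 0.506  -0.2697  0.2609] yaw -43.49 xdown 0.99902 gap 0.124 F [0.5 0.5 0.2] q [ 1.1   0.41 -0.85  1.76  0.37  1.08 -0.63]
delta world [ 0.009   0.0077 -0.0009] total tool [0.001  0.0118 0.0011] turn -0.037
   [0.001, 0.0118, 0.0011, -0.037]
```

View pics/j1.png

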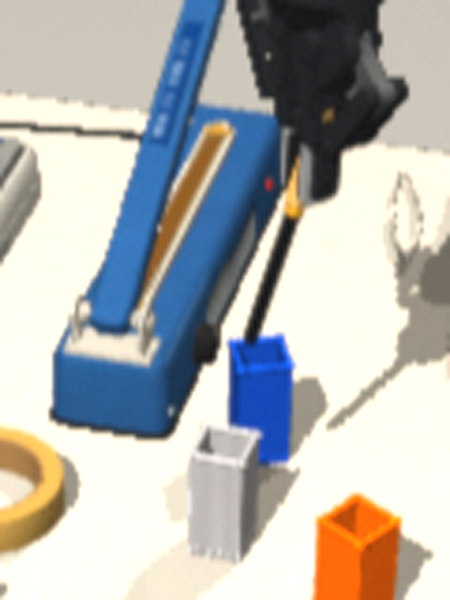

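View pics/j2.png

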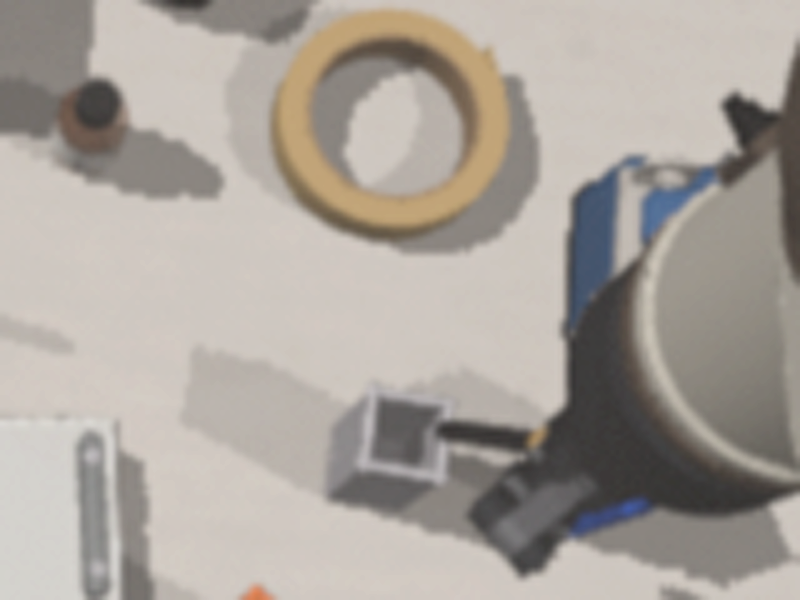

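```bash
cat >> h.py <<'E'
def C(x,y,k,ox,oy): return ((x-k/2+.5)/k+ox,(y-k/2+.5)/k+oy)
def tri(fa,a,fb,b):
    A_=[];c=[]
    for f,uv in((fa,a),(fb,b)):
        d=f["R"].T@np.linalg.inv(f["mtx"])@np.array([*uv,1.]);d/=np.linalg.norm(d);o=-f["R"].T@f["t"]
        M=np.eye(3)-np.outer(d,d);A_.append(M);c.append(M@o)
    return np.linalg.solve(sum(A_),sum(c))
E
python3 - <<'E'
from h import *
t=load("top21");s=load("side21")
st=bot.state();R=Ro.from_quat(st["ee_rot"]).as_matrix()
shaft(s,(343,105,362,143),st["tool_pos"],R,(1.,1.3))
tip=tri(t,C(442,431,5,350,150),s,C(252,338,3.75,280,50)); up=tri(t,C(530,438,5,350,150),s,C(292,216,3.75,280,50))
d=up-tip;print('tip',tip.round(4),'up',up.round(4),np.linalg.norm(d).round(4),'lean',np.arctan2(np.hypot(d[0],d[1]),d[2]).round(3),'az',np.degrees(np.arctan2(d[1],d[0])).round(1),'tool',(R.T@(tip-st["tool_pos"])).round(4))
# pot mouth again, bias per camera
P=np.array([ray(t,*C(*c,5,350,150),.075) for c in [(374,390),(453,401),(441,463+12),(363,461)]])
S=np.array([ray(s,*C(*c,3.75,280,50),.075) for c in [(191,453),(207,428),(261,435),(247,462)]])
print('pot top',P.mean(0).round(4),'side',S.mean(0).round(4)); print(P.round(4).tolist(),S.round(4).tolist())
E
```

```text
114 114 axis [-0.237 -0.185  0.954] lean 0.305 az -142.0 low [ 0.531  -0.2488  0.1566] len 0.0793
axis minus tcp (tool) [ 0.     -0.0001 -0.0012] tcp->tip 0.1093 axis tool [-0.955 -0.295 -0.002] tip tool [ 0.1045  0.0322 -0.0009]
tip [ 0.5298 -0.2469  0.1588] up [ 0.5125 -0.2582  0.2344] 0.0784 lean 0.267 az -146.8 tool [ 0.1021  0.0327 -0.003 ]
pot top [ 0.5483 -0.253   0.075 ] side [ 0.5447 -0.2548  0.075 ]
[[0.5638, -0.2383, 0.075], [0.5631, -0.2703, 0.075], [0.5321, -0.2674, 0.075], [0.5341, -0.236, 0.075]] [[0.5629, -0.2411, 0.075], [0.56, -0.2675, 0.075], [0.5272, -0.2692, 0.075], [0.5288, -0.2413, 0.075]]
```

```bash
cat >> h.py <<'E'
PC=np.array([.547,-.2535]); PA=np.radians(48.5)
TIP2=np.array([.104,.0325,-.001])
def pottip(x,y,z,yaw=-36):
    s=bot.state();R=Ro.from_quat(s["ee_rot"]).as_matrix();tip=s["tool_pos"]+R@TIP2
    c,q=np.cos(PA),np.sin(PA);d=tip[:2]-PC
    a=R@np.array([-.955,-.295,0]); print('axis world',a.round(3),'in pot',(a[0]*c+a[1]*q).round(3),(-a[0]*q+a[1]*c).round(3))
    print('tip pot',(d[0]*c+d[1]*q).round(4),(-d[0]*q+d[1]*c).round(4),tip[2].round(4))
    y0=np.arctan2(R[1,2],R[0,2]); dy=np.radians(yaw)-y0
    R2=R@Ro.from_rotvec([-dy,0,0]).as_matrix()
    go(np.array([PC[0]+c*x-q*y,PC[1]+q*x+c*y,z])-R2@TIP2,yaw,step=.025)
E
python3 - <<'E'
from h import *
pottip(-.0125,0,.09)
E
```

```text
axis world [-0.235 -0.186  0.953] in pot -0.295 0.053
tip pot -0.0067 0.0152 0.157
t 21.25 pos [ 0.506  -0.2697  0.2609] yaw -43.49 xdown 0.99902 gap 0.124 F [0.5 0.5 0.2] q [ 1.1   0.41 -0.85  1.76  0.37  1.08 -0.63]
delta world [ 0.0109 -0.017  -0.0669] total tool [ 0.0676 -0.005   0.0166] turn -0.131
   [0.0225, -0.0017, 0.0055, -0.044]
   [0.0225, -0.0019, 0.0055, -0.044]
   [0.0225, -0.0021, 0.0054, -0.044]
```

>>> jog_arm(commands=[[0.014,-0.002,0.006,-0.045,1],[0.014,-0.002,0.006,-0.045,1],[0.014,-0.002,0.005,-0.045,1],[0.01,0,0,0,1],[0,0,0,0,1]])

```text
time: 21.75
tool_pos: [0.519, -0.28, 0.2091]
ee_rot: [0.206, 0.66, -0.217, 0.69]
ft_force: [0.2, -0.5, -0.4]
finger_gap: 0.121
```

Run:
```python
from h import *
pottip(-.0125,0,.088)
f=grab("side","22"); crop(f,280,50,400,210,3.75,"j3")
f=grab("top","22"); crop(f,350,150,510,270,5,"j4")
pottip(-.0125,0,.088)
t=load("top22");s=load("side22")
st=bot.state();R=Ro.from_quat(st["ee_rot"]).as_matrix()
```

```text
axis world [-0.202 -0.216  0.955] in pot -0.296 0.008
tip pot -0.006 0.0035 0.1051
t 21.75 pos [ 0.519  -0.28    0.2091] yaw -34.73 xdown 0.999 gap 0.121 F [ 0.2 -0.5 -0.4] q [ 1.08  0.51 -0.84  1.78  0.46  1.01 -0.54]
delta world [-0.0023 -0.0068 -0.0172] total tool [ 0.0172 -0.0069  0.0012] turn 0.022
   [0.0172, -0.0069, 0.0012, 0.022]
axis world [-0.204 -0.215  0.955] in pot -0.296 0.01
tip pot -0.0058 0.0025 0.1066
t 21.85 pos [ 0.5197 -0.2805  0.2106] yaw -34.73 xdown 0.99889 gap 0.126 F [-0.6 -0.2  0. ] q [ 1.08  0.51 -0.84  1.77  0.46  1.01 -0.53]
delta world [-0.0032 -0.0063 -0.0186] total tool [ 0.0187 -0.0069  0.0001] turn 0.022
   [0.0187, -0.0069, 0.0001, 0.022]
```

View pics/j3.png

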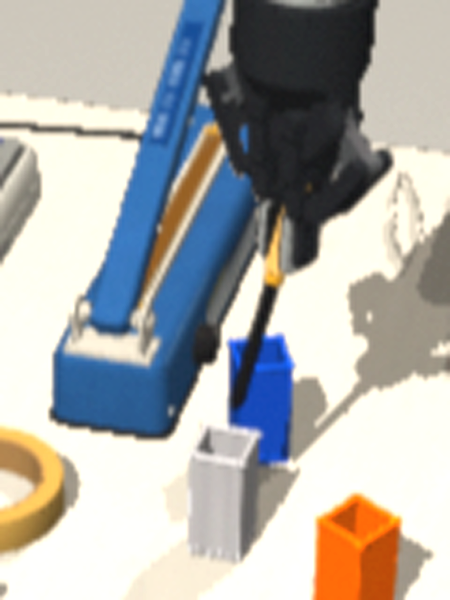

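View pics/j4.png

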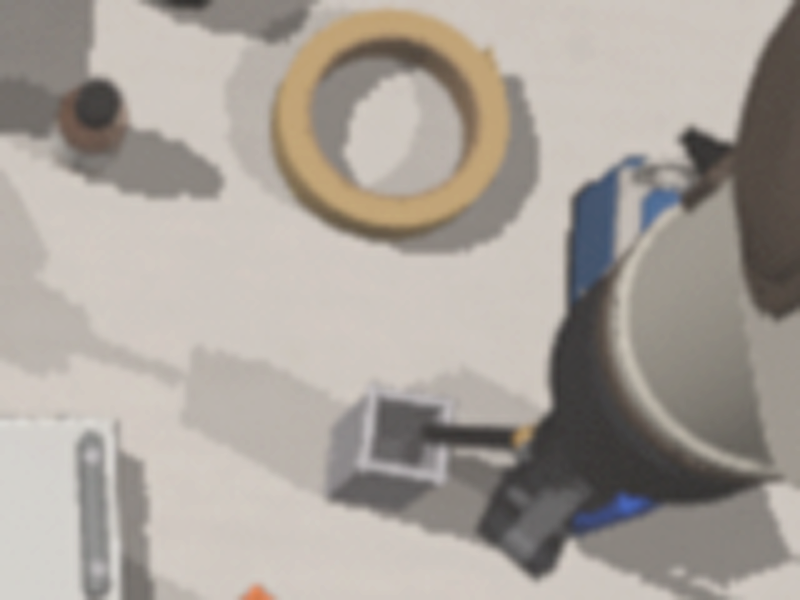

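Run:
```python
from h import *
t=load("top22");s=load("side22")
st=bot.state();R=Ro.from_quat(st["ee_rot"]).as_matrix()
pred=st["tool_pos"]+R@TIP2
tip=tri(t,C(425,431,5,350,150),s,C(239,399,3.75,280,50))
print(pred.round(4),tip.round(4)); print('pred px',proj(t,pred),proj(s,pred),'meas',C(425,431,5,350,150),C(239,399,3.75,280,50))
shaft(s,(338,122,358,162),st["tool_pos"],R,(1.,1.3))
```

```text
[ 0.5413 -0.2562  0.1066] [ 0.5388 -0.2514  0.1121]
pred px [436.41181388 236.34727916] [341.9348627  156.43907328] meas (434.6, 235.8) (343.3666666666667, 156.03333333333333)
5 5 axis [0.162 0.603 0.781] lean 0.674 az 75.0 low [ 0.5258 -0.2704  0.1792] len 0.0072
axis minus tcp (tool) [ 0.0175  0.0221 -0.0052] tcp->tip 0.0174 axis tool [-0.792  0.586 -0.173] tip tool [ 0.0313  0.0118 -0.0022]
```

>>> jog_arm(commands=[[0.008,-0.003,0,0.02,1],[0.008,-0.003,0,0,1],[0,0,0,0,1],[0,0,0,0,1]])

```text
time: 22.25
tool_pos: [0.5174, -0.2861, 0.1952]
ee_rot: [0.212, 0.656, -0.225, 0.689]
ft_force: [0.2, -0.5, -0.2]
finger_gap: 0.121
```

Run:
```python
from h import *
pottip(-.0115,0,.085)
f=grab("side","23"); crop(f,320,130,370,200,8,"j5")
f=grab("top","23"); crop(f,400,210,480,260,8,"j6")
pottip(-.0115,0,.085)
st=bot.state();R=Ro.from_quat(st["ee_rot"]).as_matrix()
pred=st["tool_pos"]+R@TIP2
for n in("top23","side23"): print(n,proj(load(n),pred).round(1))
```

```text
axis world [-0.211 -0.209  0.954] in pot -0.297 0.019
tip pot -0.0115 -0.0005 0.0913
t 22.25 pos [ 0.5174 -0.2861  0.1952] yaw -36.01 xdown 0.99875 gap 0.121 F [ 0.2 -0.5 -0.2] q [ 1.08  0.52 -0.82  1.79  0.48  0.98 -0.56]
delta world [-0.0004  0.0003 -0.0063] total tool [ 0.0062  0.     -0.0008] turn -0.0
   [0.0062, 0.0, -0.0008, -0.0]
axis world [-0.211 -0.209  0.954] in pot -0.296 0.019
tip pot -0.0115 -0.0005 0.0913
t 22.35 pos [ 0.5173 -0.2861  0.1953] yaw -36.01 xdown 0.99875 gap 0.125 F [-0.5  0.9 -0.8] q [ 1.08  0.52 -0.82  1.79  0.48  0.98 -0.56]
delta world [-0.0003  0.0003 -0.0063] total tool [ 0.0063  0.0001 -0.0008] turn -0.0
   [0.0063, 0.0001, -0.0008, -0.0]
top23 [437.6 239. ]
side23 [343.2 160.6]
```

View pics/j5.png

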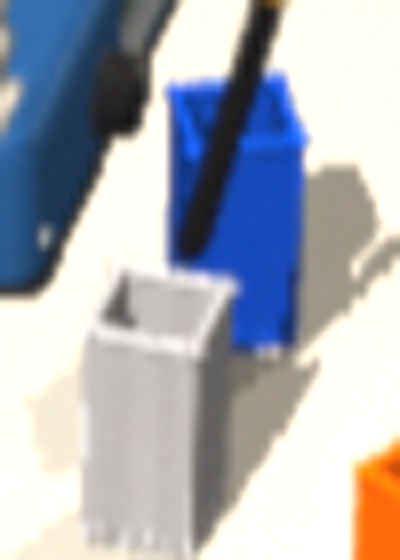

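View pics/j6.png

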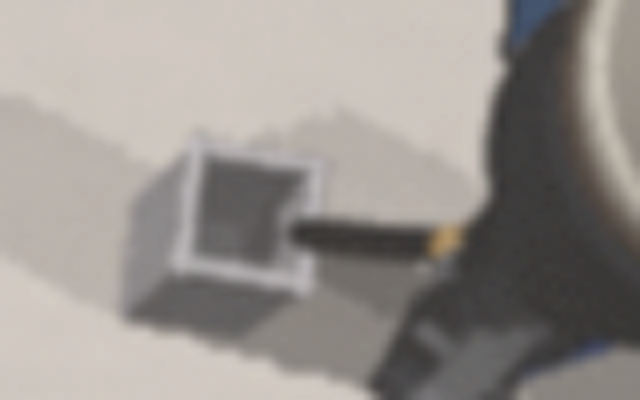

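Run:
```python
from h import *
t=load("top23");s=load("side23")
A=lambda x,y:C(x,y,8,400,210); B=lambda x,y:C(x,y,8,320,130)
st=bot.state();R=Ro.from_quat(st["ee_rot"]).as_matrix(); tcp=st["tool_pos"]
for a,b in(((298,233),(191,240)),((430,240),(263,5))):
    X=tri(t,A(*a),s,B(*b)); print('tri',X.round(4),'resid px',(proj(t,X)-A(*a)).round(1),(proj(s,X)-B(*b)).round(1),'tool',(R.T@(X-tcp)).round(4))
ax=R@np.array([-.955,-.295,0]); low=tcp+R@TIP2
for k in(0,.0785): print('pred px',(np.array(proj(t,low+k*ax))-[400,210])*8+3.5,(np.array(proj(s,low+k*ax))-[320,130])*8+3.5)
shaft(s,(338,130,356,164),tcp,R,(1.,1.3))
# mouth predicted px from PC
for ang in (0,90,180,270):
    p=[PC[0]+.024*np.cos(PA+np.radians(ang)),PC[1]+.024*np.sin(PA+np.radians(ang)),.075]
    print('mouth',ang,((np.array(proj(t,p))-[400,210])*8+3.5).round(0),((np.array(proj(s,p))-[320,130])*8+3.5).round(0))
```

```text
tri [ 0.5388 -0.2597  0.0962] resid px [-0.   0.1] [-0.1 -0. ] tool [ 0.099   0.0342 -0.0031]
tri [ 0.5241 -0.2727  0.1674] resid px [-0.   0.4] [-0.3 -0.1] tool [ 0.0278  0.0148 -0.0038]
pred px [304.35273584 235.76875565] [189.00601423 247.93765933]
pred px [455.29951606 250.86658567] [269.12058308  -3.88391872]h.py:43: RuntimeWarning: Mean of empty slice.
  c0=X[w].mean(0); U=np.linalg.svd(X[w]-c0)[2][0]; U*=np.sign(U[2])
  ret = um.true_divide(
Traceback (most recent call last):
  File "h.py", line 46, in shaft
    low=c0+U*t.min()+vd*.0036
             ~~~~~^^
ValueError: zero-size array to reduction operation minimum which has no identity
```

>>> jog_arm(commands=[[0.01,0.003,-0.0005,0,1],[0.01,0.003,0,0,1],[0,0,0,0,1]])

```text
time: 22.65
tool_pos: [0.5218, -0.2813, 0.1741]
ee_rot: [0.212, 0.655, -0.225, 0.689]
ft_force: [0.0, 0.6, -0.3]
finger_gap: 0.125
```

Run:
```python
from h import *
pottip(-.0055,0,.065)
f=grab("side","24"); crop(f,320,130,370,200,8,"j7")
f=grab("top","24"); crop(f,400,210,480,260,8,"j8")
pottip(-.004,0,.06)
```

```text
axis world [-0.212 -0.209  0.954] in pot -0.297 0.02
tip pot -0.005 -0.0008 0.0701
t 22.65 pos [ 0.5218 -0.2813  0.1741] yaw -36.02 xdown 0.9987 gap 0.125 F [ 0.   0.6 -0.3] q [ 1.05  0.55 -0.8   1.8   0.5   0.95 -0.59]
delta world [-0.0009  0.0001 -0.0051] total tool [ 0.0051 -0.0004 -0.0011] turn -0.0
   [0.0051, -0.0004, -0.0011, -0.0]
axis world [-0.213 -0.208  0.954] in pot -0.297 0.022
tip pot -0.005 -0.0015 0.0712
t 22.75 pos [ 0.5222 -0.2818  0.1752] yaw -36.03 xdown 0.99864 gap 0.123 F [-0.5  0.6 -0.1] q [ 1.05  0.55 -0.8   1.8   0.5   0.95 -0.59]
delta world [-0.0005  0.0017 -0.0112] total tool [ 0.0111  0.0012 -0.002 ] turn -0.001
   [0.0111, 0.0012, -0.002, -0.001]
```

View pics/j7.png

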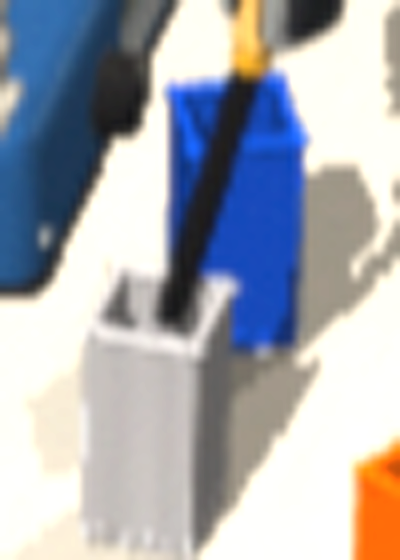

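View pics/j8.png

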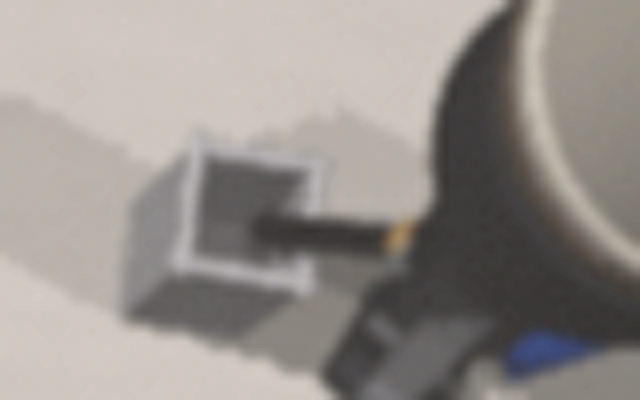

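>>> jog_arm(commands=[[0.009,0,0,0,1],[0.009,0,0,0,1],[0,0,0,0,1]])

```text
time: 23.05
tool_pos: [0.5236, -0.282, 0.1561]
ee_rot: [0.212, 0.655, -0.225, 0.69]
ft_force: [-0.0, 1.1, -0.2]
finger_gap: 0.121
```

Run:
```python
from h import *
pottip(-.001,0,.045)
f=grab("side","25"); crop(f,320,130,370,200,8,"j9")
f=grab("top","25"); crop(f,400,210,480,260,8,"j10")
```

```text
axis world [-0.214 -0.208  0.954] in pot -0.298 0.022
tip pot -0.0041 -0.0028 0.0522
t 23.05 pos [ 0.5236 -0.282   0.1561] yaw -36.02 xdown 0.9986 gap 0.121 F [-0.   1.1 -0.2] q [ 1.03  0.58 -0.78  1.81  0.53  0.92 -0.61]
delta world [-0.      0.0042 -0.0072] total tool [ 0.007   0.0034 -0.0028] turn -0.0
   [0.007, 0.0034, -0.0028, -0.0]
```

View pics/j9.png

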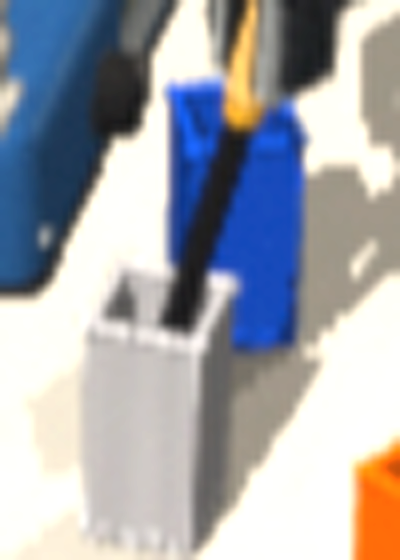

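View pics/j10.png

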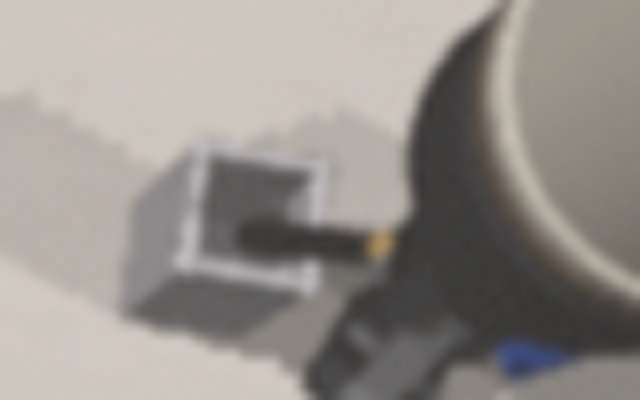

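>>> jog_arm(commands=[[0.01,0.003,0,0,1],[0.01,0.003,0,0,1],[0,0,0,0,1]])

```text
time: 23.45
tool_pos: [0.5292, -0.2774, 0.136]
ee_rot: [0.212, 0.654, -0.225, 0.691]
ft_force: [-0.4, 1.0, -0.5]
finger_gap: 0.127
```

Run:
```python
from h import *
pottip(.008,0,.018)
f=grab("side","26"); crop(f,320,130,370,200,8,"j11")
f=grab("top","26"); crop(f,400,210,480,260,8,"j12")
```

```text
axis world [-0.216 -0.207  0.954] in pot -0.298 0.024
tip pot 0.0031 -0.0042 0.0321
t 23.45 pos [ 0.5292 -0.2774  0.136 ] yaw -36.02 xdown 0.99849 gap 0.127 F [-0.4  1.  -0.5] q [ 1.01  0.6  -0.76  1.82  0.55  0.88 -0.64]
delta world [ 0.0002  0.0064 -0.0141] total tool [ 0.0139  0.0053 -0.0044] turn -0.0
   [0.0139, 0.0053, -0.0044, -0.0]
```

View pics/j12.png

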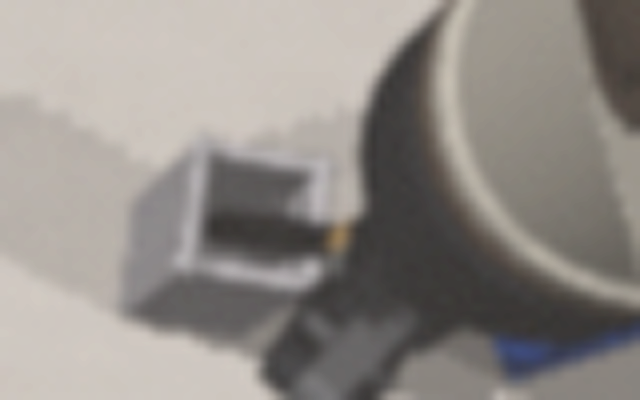

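>>> jog_arm(commands=[[0.007,0.002,-0.001,0,1],[0.007,0.002,-0.001,0,1],[0,0,0,0,1]])

```text
time: 23.85
tool_pos: [0.5313, -0.2739, 0.1223]
ee_rot: [0.212, 0.653, -0.225, 0.691]
ft_force: [-0.8, 0.2, -0.8]
finger_gap: 0.122
```

Run:
```python
from h import *
pottip(.01,0,.009)
f=grab("side","27"); crop(f,320,130,370,200,8,"k1")
f=grab("top","27"); crop(f,400,210,480,260,8,"k2")
```

```text
axis world [-0.217 -0.206  0.954] in pot -0.298 0.026
tip pot 0.0071 -0.0036 0.0184
t 23.85 pos [ 0.5313 -0.2739  0.1223] yaw -36.05 xdown 0.99837 gap 0.122 F [-0.8  0.2 -0.8] q [ 0.99  0.62 -0.75  1.83  0.57  0.86 -0.66]
delta world [-0.0008  0.0046 -0.0094] total tool [ 0.0092  0.0032 -0.0038] turn -0.001
   [0.0092, 0.0032, -0.0038, -0.001]
```

View pics/k1.png

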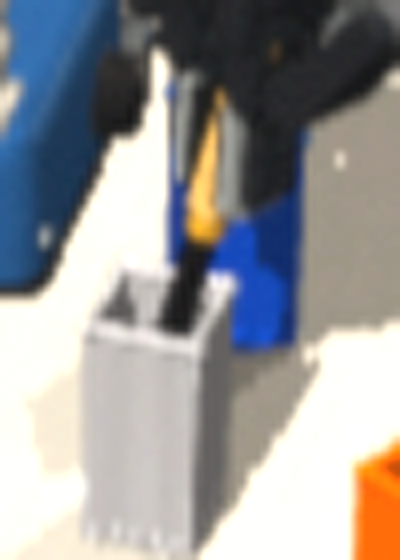

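>>> jog_arm(commands=[[0.006,0.002,-0.002,0,1],[0.003,0.001,0,0,1],[0,0,0,0,1]])

```text
time: 24.25
tool_pos: [0.5325, -0.2713, 0.1137]
ee_rot: [0.212, 0.652, -0.226, 0.692]
ft_force: [1.1, 1.0, -0.2]
finger_gap: 0.117
```

Run:
```python
from h import *
pottip(.01,0,.009)
```

```text
axis world [-0.219 -0.205  0.954] in pot -0.298 0.028
tip pot 0.0098 -0.0029 0.0098
t 24.25 pos [ 0.5325 -0.2713  0.1137] yaw -36.08 xdown 0.99827 gap 0.117 F [ 1.1  1.  -0.2] q [ 0.98  0.63 -0.74  1.83  0.59  0.84 -0.68]
delta world [-0.002   0.0021 -0.0008] total tool [ 0.0006  0.0005 -0.0029] turn -0.001
   [0.0006, 0.0005, -0.0029, -0.001]
```

Seated about 4 mm above the floor with little force. Releasing gently.

>>> jog_arm(commands=[[0,0,0,0,0.6],[0,0,0,0,0.4],[0,0,0,0,0.2],[0,0,0,0,0],[0,0,0,0,-0.2]], force=30)

```text
time: 24.75
tool_pos: [0.5324, -0.2728, 0.1141]
ee_rot: [0.212, 0.652, -0.227, 0.692]
ft_force: [0.3, 0.6, -0.3]
finger_gap: 0.6
```

Run:
```python
from h import *
go([.5325,-.2713,.26],-36)
f=grab("side","28"); crop(f,300,90,380,200,5,"k3")
f=grab("top","28"); crop(f,400,200,480,260,8,"k4")
```

```text
t 24.75 pos [ 0.5324 -0.2728  0.1141] yaw -36.15 xdown 0.99819 gap 0.6 F [ 0.3  0.6 -0.3] q [ 0.98  0.63 -0.74  1.83  0.59  0.84 -0.68]
delta world [1.000e-04 1.500e-03 1.459e-01] total tool [-0.1457  0.001   0.0079] turn -0.003
   [-0.0486, 0.0003, 0.0026, -0.001]
   [-0.0486, 0.0003, 0.0027, -0.001]
   [-0.0486, 0.0003, 0.0027, -0.001]
```

View pics/k3.png

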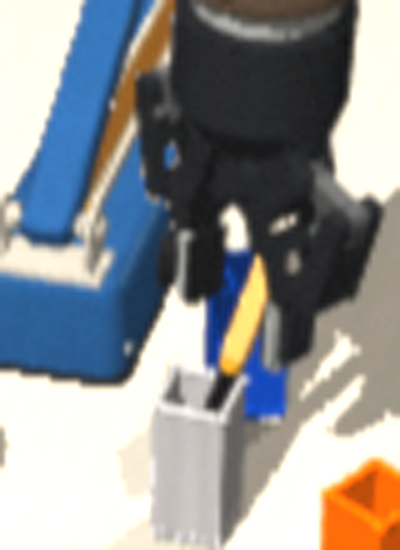

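View pics/k4.png

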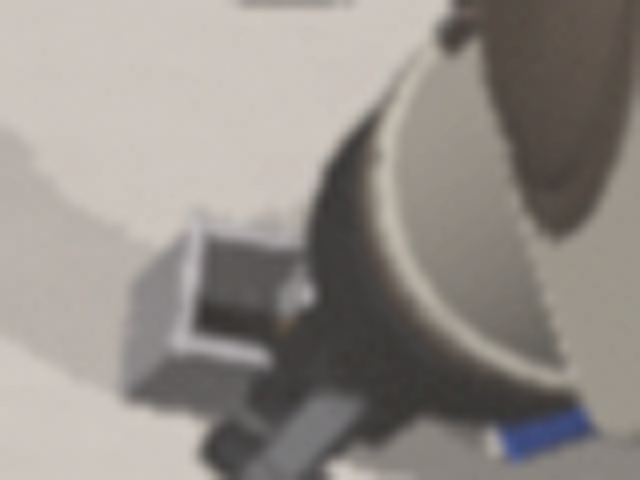

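>>> jog_arm(commands=[[0,0,0,0,-0.6],[0,0,0,0,-0.8],[-0.015,0,0.001,0,-0.8],[-0.025,0,0.001,0,-0.8],[-0.03,0,0.001,0,-0.8]])

```text
time: 25.35
tool_pos: [0.5287, -0.2706, 0.1834]
ee_rot: [0.212, 0.655, -0.226, 0.689]
ft_force: [-0.1, -0.4, -0.6]
finger_gap: 0.899
```

>>> jog_arm(commands=[[-0.04,0,0.001,0,-0.8],[-0.03,0,0,0,-0.8],[0,-0.04,0,0,-0.8],[0,-0.04,0,0,-0.8],[0,-0.03,0,0,-0.8]])

```text
time: 25.85
tool_pos: [0.4688, -0.3537, 0.2689]
ee_rot: [0.207, 0.651, -0.221, 0.696]
ft_force: [0.0, -0.1, 0.0]
finger_gap: 0.901
```

Run:
```python
from h import *
go([.5325,-.2713,.26],-36)
f=grab("side","29"); crop(f,220,110,445,395,2.1,"k5")
f=grab("top","29"); crop(f,160,150,480,350,2.5,"k6")
```

```text
t 25.85 pos [ 0.4688 -0.3537  0.2689] yaw -35.21 xdown 0.99779 gap 0.901 F [ 0.  -0.1  0. ] q [ 1.28  0.42 -0.87  1.74  0.38  1.08 -0.32]
delta world [ 0.0637  0.0824 -0.0089] total tool [0.0093 0.1041 0.0039] turn 0.014
   [0.0031, 0.0347, 0.0013, 0.005]
   [0.0031, 0.0347, 0.0012, 0.005]
   [0.0031, 0.0347, 0.001, 0.005]
```

View pics/k5.png

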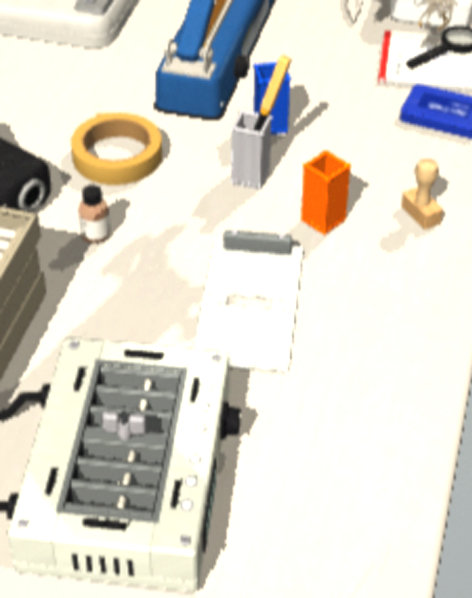

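View pics/k6.png

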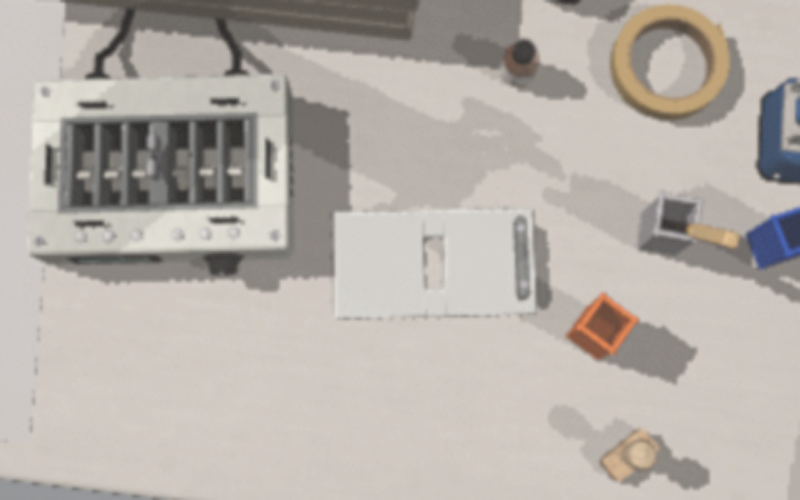

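Run:
```python
from h import *
t=load("top29");t0=load("top0");P=cloud(t)
g=np.array([P[150+int(y/2.5),160+int(x/2.5)] for x,y in [(350,230),(350,300),(400,230),(400,300),(470,230),(470,300)]]);print('cover top z',g[:,2].round(4))
d=np.abs(t["image"].astype(int)-t0["image"]).max(2)
for n,(x0,y0,x1,y1) in dict(vial=(358,160,380,188),stamp=(398,318,428,345),pot=(412,226,444,252)).items(): print(n,'changed px',(d[y0:y1,x0:x1]>40).sum())
def mouth(im):
    c=cv2.cvtColor(im,cv2.COLOR_RGB2GRAY); return c
crop(t,160,170,290,265,6,"m1"); crop(t,350,150,510,270,5,"m2")
```

```text
cover top z [0.0046 0.0042 0.0016 0.0039 0.0031 0.0032]
vial changed px 0
stamp changed px 0
pot changed px 0
```

View pics/m1.png

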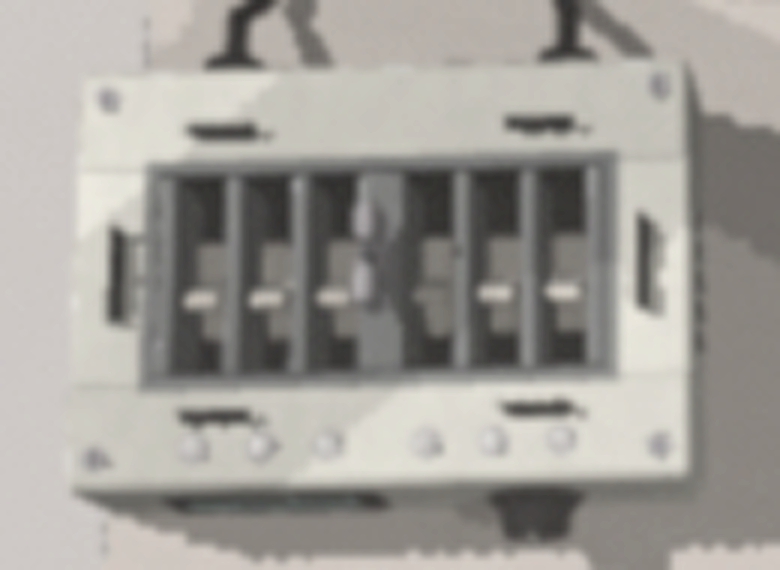

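View pics/m2.png

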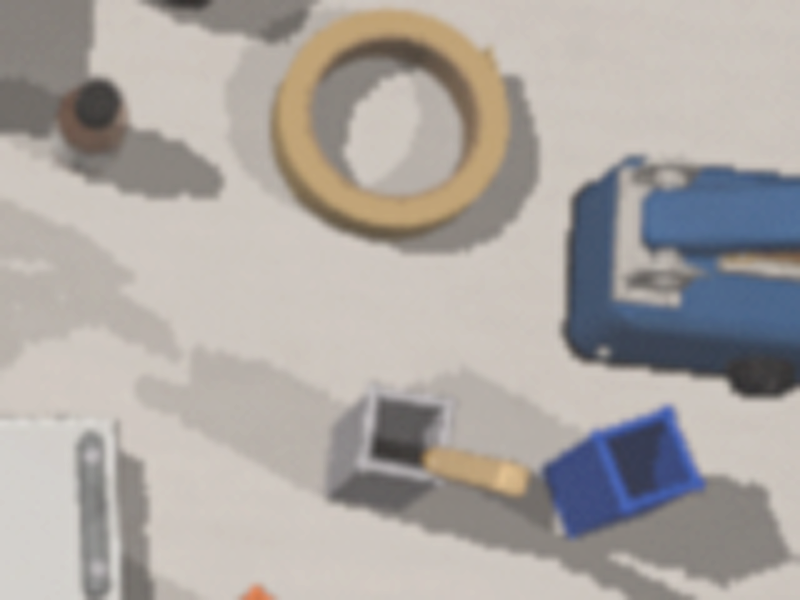

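```bash
python3 -c "
from cell import bot
print(bot.close_job())"
```

```text
the job is handed in; nothing more can be done
None
```

I finished the job in about 26 s of the 72 s and handed it in; handing in reports no verdict.

- **Cover:** I turned the wing nut anticlockwise to its stop, lifted the cover off by its grip bar and laid it on the table to the right of the box. Its top surface measured 2 to 5 mm above the table at six points, so it lies flat and right way up.
- **Lever:** The odd one was in the slot at y = +16.5 mm. I pushed it over with the stylus: it stood about upright at 3 N, and the tool read 11 N once it was against its front stop.
- **Stylus:** It is back in its pot, tip down, leaning as it did at the start.

**Last pictures:** All six paddles stand in one row towards the front. The one at y = -16.5 mm is in shadow beside the wing nut, so it is the least clearly seen; I never went near it. In the top view the pot, stamp and vial show no change from the first picture. The gripper stood clear of everything.

**What disagreed:**
- The two cameras and the arm differed by 1 to 4 mm, most for the pot.
- The tool picked up a tilt of about 3.5 degrees that the moves could not remove.
- The stylus turned slightly in the grip while pushing, so I measured its tip again before putting it back.

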